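Stand the knocked-over bottle back in the gap of the bath rack

ROBOT

A 6-joint arm with a two-finger parallel gripper is mounted at the origin on the work surface. World frame = base frame: x ahead of the robot, y to its left, z up, the work surface at z = 0. Lengths are in mm, angles in rad, forces in N, time in s.
With the tool pointing down it reaches from about 350 to 775 mm from the base axis. Payload 7.3 kg.
Tool frame: the origin (TCP) lies midway between the tips of the shut fingers; the grasp point (between the pads) lies 19 mm behind it; x points along the fingers, y is the direction in which the jaws open and shut, and the axes are right-handed (so a half turn about x gives the same grasp; the last joint's range is limited). The gripper opens to 92 mm and grips with 3 to 60 N. Pads are 19 mm wide; open, the fingers measure 130 mm over their backs; the gripper's body (75 mm by 190 mm) begins 47 mm behind the grasp point.
Start: joints at [1.059, 0.342, 1.524, -0, 1.275, -0.146], TCP at [187.779, 490.293, 194.141] pointing down, gripper open.
Joint ranges: [-2.53, 2.53], [-0.77, 2.02], [0.04, 2.7], [-1, 4.14], [0.28, 2.66], [-3.11, 3.11]. Speed limits (rad/s): [2.57, 2.57, 3.14, 3.14, 3.14, 3.14].

INTERFACE

Orientations are given as [roll, pitch, yaw] about the fixed x, y, z axes, in that order (R = Rz(yaw) Ry(pitch) Rx(roll)).
In Python, from plant import bot gives the robot as it stands. The module is installed in compiled form; this text tells all that it offers.
- The arm moves only by the shell command python3 -m handwheel 'ROWS' [OPENING]. ROWS is JSON, a list that holds one entry, the list of rows, each a list of 4 numbers: the shift along the tool's x, y, z in cm, then the turn about the tool's x in rad. A call has 1 to 8 rows; each row shifts and turns the commanded pose from where the row before left it, along the tool's axes as they then stand; what a row does not reach is not made up. A row lasts 1/12 s, in which the tool goes at most 41.7 mm and 7.16 degrees, less where a joint would pass 70% of its speed; a pose out of reach is approached as far as the arm can. A call is refused whole if a number of a shift passes 4.17 or a number of a turn 0.125, either way. A call with a gripper value outside its range is refused whole. OPENING is the opening, from 0 (shut) to 1 (fully open), set as the call begins (- or left out, the last holds). The fingers move at their own pace and stop on an object; the grip force is fixed at half the most. Time passes only in rows, so rows that do not move let the fingers close. It gives the time, the measured TCP pose, the force and the opening at its end, in the units of the state.
- bot.get_obs(): the state, without advancing time (a new reading comes with each control period).
- bot.capture(name): name is "scene" or "top" or "wrist"; returns (picture, depth): 384x512x3 uint8, red, green, blue; 384x512 float32, mm along the optical axis (not along the pixel's ray), 0 where there is no reading.
- bot.camera_model(name): a dict with "fx", "fy", "cx", "cy" (pixels), "position" and "rotation" of the camera in the world. Camera axes: x right, y down, z forward; pixel columns grow to the right and rows downward; lengths in mm; the calibration is good to about 2 mm. The wrist camera is an equidistant fisheye: a pixel r from the principal point sees the ray r / f radians off the axis. A picture is of the moment at which its call begins: read the wrist's pose just before it. camera_model takes no time and is no camera call; for the wrist camera it gives the pose at the moment of the call.
- bot.close_job(): hands the job in, once; it reports no verdict.
Trained networks look in the newest picture that a camera, given by its name, has taken for a name from the list of things; names that differ only in an ending like _2 or _b are one class to them, and where a whole thing is asked for, a point or a joint stands for the part that bears it (a point fixed in the world has none). Each returns a list of dicts, best first, with "conf" (0 to 1); they miss things now and then, are a little off and sometimes report something else, mostly with a low value. They report only what shows in the picture. A call takes as long as a camera call. They do not tell look-alikes from the thing itself.
- bot.find_in(camera, label): "bbox" ([left, top, width, height] in pixels, round what is visible of it).
- bot.spot_point(camera, label): "point" ([column, row] in pixels: a listed point, or the origin of a listed thing).
The state is a dict: "time": time; "joint_positions": joint angles; "dq": joint speeds; "tau": joint torques, N m; "tool_pos": TCP position; "tcp_rot": TCP orientation; "contact_force": force on the tool from outside, world axes, zero at the start; "moment": the same for the moment, N m; "grip_width": finger opening in mm.
Only numpy, scipy, OpenCV 4.12 (cv2) and the standard library are available. Lean on these libraries where they do the work, as an engineer would, in place of code of your own. Each camera call takes 0.05 s, during which the arm holds its last target.

TASK

The flat shampoo bottle has been knocked over on the bath's tiled deck. Stand it upright in the middle of whichever of the rack's three places is free, under the wire shelf, squarely with the pouring lip of its cap facing the rack's front (the robot's side), and let go of it. Leave the two jars in the rack, the bath brush and the soap dish where they are.

Things in the scene. Friction and masses are not known exactly. Their poses are not given: they have to be found in the camera images.
- bottle: Flat white bottle, 54 wide (y) x 34 thick (x) x 108 mm, with a neck and a 44 x 30 mm grey flip cap: 138 mm tall, 0.3 kg. Origin: centre of its underside; z runs to the cap, -x is the front broad face, where the cap's lip stands out. It starts lying on its back face, front up, axis 17 mm above the deck, cap pointing left, right or away from the robot.
- lip (a point): Tip of the pouring lip, a 16 mm wide grey beak on the cap: 132 mm up the bottle's axis and 25 mm in front (-x) of it.
- rack: Fixed rack at the right: white tray 110 (x) x 400 (y) mm, floor 10 mm thick, 4 mm rim all round, 20 mm above the deck. Over it a chrome wire shelf carried by a 6 mm upright at each end (x = +50, y = +-198 mm); a thin wire 70 mm up along the back; the front is open. Origin: centre of the underside, on the deck; -x is the front, towards the robot, y left, z up.
- shelf_front (a point): Middle of the wire shelf's front wire: 15 mm in front of the tray's centre line, 190 mm above the deck. The shelf's 6 mm wires (underside 187 mm up) reach from here 65 mm back over the rack's whole length; two low things stand fixed on it.
- spot_left (a point): Centre of the left place (rack y = +120 mm), on the tray's floor, 10 mm above the deck; marked by a thin grey disc 72 mm across. Axes as the rack's.
- spot_mid (a point): Centre of the middle place, likewise (rack y = 0).
- spot_right (a point): Centre of the right place, likewise (rack y = -120 mm).
- jar_wide: White jar with a black lid, 64 mm across, 60 mm high, standing on one of the three places. Origin: centre of its underside.
- jar_slim: White jar with an aluminium lid, 50 mm across, 82 mm high, standing on another of the three places. Origin: centre of its underside.
- brush: Wooden bath brush lying on the deck to the left, 249 mm long, 50 mm wide, 36 mm high, bristles down. Origin: on the deck under its handle, 40 mm from the head; x runs to the head.
- soap_dish: White soap dish 85 x 120 x 22 mm with a bar of soap, on the deck beyond the bottle. Origin: centre of its underside.
Not all that is in view belongs to the job. What is shaped like the bottle but blue is not meant.

How it is judged:
By the outcome, as a careful person would: the job done as asked, in the order asked, and still so for the second after the job is handed in, with the robot touching nothing.
It also fails if it takes over 40 s, if anything falls off the work surface, if the arm or the gripper's body presses on something with over 40 N, if the wrist force passes 120 N, or if a joint passes its speed limit or range.

## Working session

There is one attempt and no reset: what is moved stays moved. The work goes in short steps, Python scripts to look and compute and a shell command to move; the robot and the scene stay as the last step left them, time stands still between calls to the robot, and variables do not carry over. Pictures are saved under pics/ and viewed, and the job is handed in when it is done.

```bash
mkdir -p pics; ls
cat > h.py <<'E'
import numpy as np, cv2
from plant import bot
def snap(cam,name):
    m=bot.camera_model(cam); p,d=bot.capture(cam)
    cv2.imwrite(f'pics/{name}.png',p[:,:,::-1]); np.savez(f'pics/{name}.npz',p=p,d=d,**{k:np.array(v) for k,v in m.items()})
    return p,d,m
def px2w(m,d,u,v,cam='scene'):
    z=d[int(round(v)),int(round(u))]
    c=np.array([(u-m['cx'])/m['fx']*z,(v-m['cy'])/m['fy']*z,z])
    return np.array(m['rotation'])@c+np.array(m['position'])
E
python3 - <<'E'
from h import *
print(bot.get_obs())
for c in ('scene','top'):
    p,d,m=snap(c,c+'0'); print(c,m)
    for l in ['bottle','jar_wide','jar_slim','brush','soap_dish','rack']:
        print(l,[(r['bbox'],round(r['conf'],2)) for r in bot.find_in(c,l)[:3]])
    for l in ['lip','bottle','shelf_front','spot_left','spot_mid','spot_right','rack','jar_wide','jar_slim']:
        print('pt',l,[(np.round(r['point'],1),round(r['conf'],2), np.round(px2w(m,d,*r['point']))) for r in bot.spot_point(c,l)[:3]])
print(bot.get_obs()['time'])
E
```

```text
pics
{'time': 0.0, 'joint_positions': array([ 1.05899464e+00,  3.42713843e-01,  1.52499636e+00,  2.18318159e-06,
        1.27538917e+00, -1.46011991e-01]), 'dq': array([ 1.52662030e-03,  3.63231213e-04, -8.50965280e-04, -1.76027606e-05,
       -7.69414820e-04, -7.02081801e-04]), 'tau': array([ 5.98592960e-04, -4.31237626e+01, -2.44218528e+01,  7.18666683e-02,
        5.61051350e-02, -1.68598258e-04]), 'tool_pos': array([187.55050203, 489.88204796, 193.45681319]), 'tcp_rot': array([-1.71819388,  1.56928961, -2.08398422]), 'contact_force': array([-0.01222165, -0.57478926,  0.85725031]), 'moment': array([-0.03448794,  0.04385653,  0.09077913]), 'grip_width': 92.07007141402444}
scene {'fx': 420.8766773280211, 'fy': 420.8766773280211, 'cx': 251.95854340199344, 'cy': 193.52785454211673, 'position': array([1408.03392576,  260.14910896, 1178.57033635]), 'rotation': array([-2.43934094,  0.01157905,  1.77379562])}
bottle [([341.8, 181.5, 26.6, 36.0], 0.93), ([278.2, 201.5, 41.5, 22.8], 0.67)]
jar_wide [([154.7, 194.6, 17.4, 26.0], 0.84)]
jar_slim [([181.5, 207.2, 15.0, 29.2], 0.55)]
brush [([3
[... 2017 characters left out ...]
y([-1193., -1585.,    79.])), (array([319.5, 176.7]), 0.5, array([-2773., -3165., -1501.]))]
pt shelf_front [(array([359.1, 191.4]), 0.86, array([-2961., -3353., -1689.])), (array([238.1, 197.8]), 0.67, array([-1961., -2353.,  -689.]))]
pt spot_left [(array([320.1, 176.2]), 0.81, array([-2784., -3176., -1512.]))]
pt spot_mid [(array([351.4, 190.6]), 0.61, array([-3155., -3547., -1884.]))]
pt spot_right [(array([380.7, 206.1]), 0.58, array([-3628., -4020., -2356.]))]
pt rack [(array([350. , 186.1]), 0.77, array([-2865., -3257., -1593.]))]
pt jar_wide [(array([353.1, 189.3]), 0.48, array([-3186., -3578., -1914.]))]
pt jar_slim [(array([319.4, 174.4]), 0.5, array([-2785., -3177., -1513.]))]
1.6
```

View images.

```bash
cat >> h.py <<'E'
from scipy.spatial.transform import Rotation as Ro
def RR(m):
    r=np.array(m['rotation']); return r if r.shape==(3,3) else Ro.from_euler('xyz',r).as_matrix()
def px2w(m,d,u,v,z=None):
    if z is None: z=d[int(round(v)),int(round(u))]
    c=np.array([(u-m['cx'])/m['fx']*z,(v-m['cy'])/m['fy']*z,z])
    return RR(m)@c+np.array(m['position'])
def ray_z(m,u,v,Z):
    r=RR(m)@np.array([(u-m['cx'])/m['fx'],(v-m['cy'])/m['fy'],1]); p=np.array(m['position'])
    return p+r*(Z-p[2])/r[2]
def load(n):
    f=np.load(f'pics/{n}.npz'); return f['p'],f['d'],{k:f[k] for k in('fx','fy','cx','cy','position','rotation')}
def cloud(m,d):
    v,u=np.mgrid[:d.shape[0],:d.shape[1]]
    c=np.stack([(u-m['cx'])/m['fx']*d,(v-m['cy'])/m['fy']*d,d],-1)
    return c@RR(m).T+np.array(m['position'])
E
python3 - <<'E'
from h import *
for n,(a,b,c,e) in {'scene0':(100,140,320,180),'top0':(110,100,320,180)}.items():
    p,d,m=load(n)
    cv2.imwrite(f'pics/{n}_z.png',cv2.resize(p[b:b+e,a:a+c,::-1],None,fx=2.5,fy=2.5,interpolation=cv2.INTER_CUBIC))
for n,pts in {'scene0':dict(lipA=(348,180.3),lipB=(281.9,213),botA=(363,210.8),botB=(317.5,207.4),sl=(192.6,228.1),sm=(170.4,209.6),sr=(142.9,193.3),rack=(168,214),sf=(157.4,174)),
 'top0':dict(lipA=(181.7,250.4),lipB=(237.7,200.9),botA=(167.7,216.7),botB=(207.9,214.3),sl=(320,176.2),sm=(351.4,190.6),sr=(380.7,206.1),sf=(359,191.4))}.items():
    p,d,m=load(n)
    for k,(u,v) in pts.items(): print(n,k,np.round(px2w(m,d,u,v)),'z10',np.round(ray_z(m,u,v,10)), 'z190',np.round(ray_z(m,u,v,190)))
E
```

```text
scene0 lipA [300. 387.  -1.] z10 [310. 386.  10.] z190 [479. 366. 190.]
scene0 lipB [538. 171.  47.] z10 [509. 168.  10.] z190 [648. 182. 190.]
scene0 botA [459. 442.  27.] z10 [445. 445.  10.] z190 [593. 417. 190.]
scene0 botB [452. 288.  -1.] z10 [461. 288.  10.] z190 [607. 283. 190.]
scene0 sl [717. -79. 137.] z10 [ 632. -120.   10.] z190 [752. -61. 190.]
scene0 sm [ 593. -207.   41.] z10 [ 570. -220.   10.] z190 [ 699. -146.  190.]
scene0 sr [ 517. -344.    9.] z10 [ 518. -344.   10.] z190 [ 655. -251.  190.]
scene0 rack [ 601. -216.   24.] z10 [ 591. -222.   10.] z190 [ 717. -148.  190.]
scene0 sf [ 415. -326.    8.] z10 [ 416. -325.   10.] z190 [ 569. -235.  190.]
top0 lipA [352. 372.  38.] z10 [349. 376.  10.] z190 [365. 349. 190.]
top0 lipB [531. 176.  35.] z10 [531. 177.  10.] z190 [528. 170. 190.]
top0 botA [470. 426.  30.] z10 [470. 430.  10.] z190 [473. 397. 190.]
top0 botB [481. 281.  41.] z10 [481. 284.  10.] z190 [483. 266. 190.]
top0 sl [ 620. -110.   89.] z10 [ 626. -120.   10.] z190 [613. -97. 190.]
top0 sm [ 573. -223.   72.] z10 [ 575. -235.   10.] z190 [ 568. -200.  190.]
top0 sr [ 521. -344.    4.] z10 [ 521. -342.   10.] z190 [ 519. -296.  190.]
top0 sf [ 565. -223.  198.] z10 [ 573. -263.   10.] z190 [ 565. -225.  190.]
```

View pics/scene0_z.png

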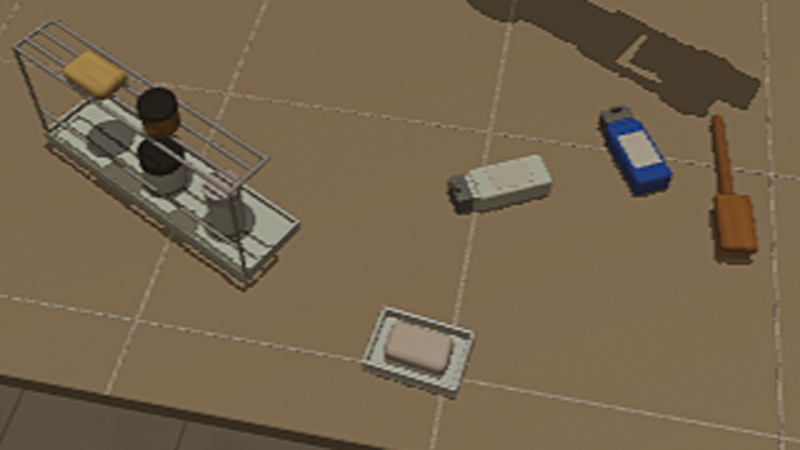

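View pics/top0_z.png

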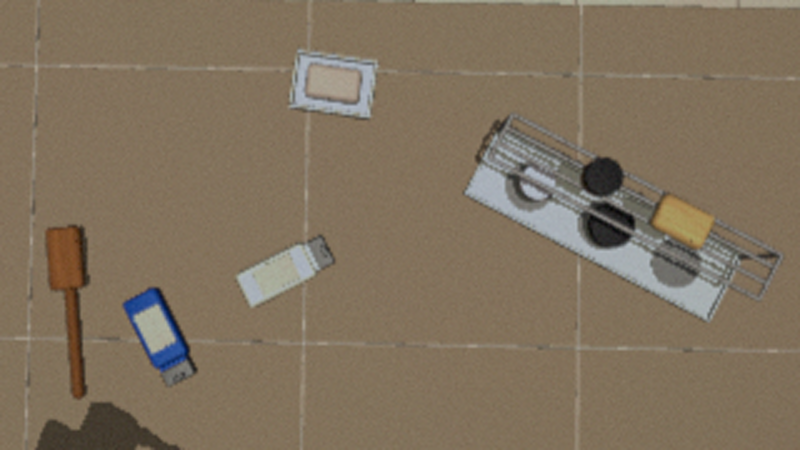

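Two bottle-shaped things: a white one at scene (300,212) / top (226,208), and a blue one at scene (353,200) / top (175,237). The white one fits the description and its cap points right. The right-hand place (scene (143,194)) is the empty disc. Next I check this in crops and measure.

Run:
```python
from h import *
for n,(a,b,c,e) in {'scene0':(265,185,70,50),'top0':(195,180,70,50)}.items():
    p,d,m=load(n)
    cv2.imwrite(f'pics/{n}_b.png',cv2.resize(p[b:b+e,a:a+c,::-1],None,fx=8,fy=8,interpolation=cv2.INTER_CUBIC))
# point clouds
for n in ('scene0','top0'):
    p,d,m=load(n); P=cloud(m,d); ok=d>0
    s=ok&(abs(P[...,0]-510)<90)&(abs(P[...,1]-230)<110)&(P[...,2]>15)&(P[...,2]<80)
    # drop soap dish far away
    Q=P[s]; r=cv2.minAreaRect(Q[:,:2].astype(np.float32)); print(n,len(Q),'rect',np.round(r[0],1),np.round(r[1],1),round(r[2],1),'z pct',np.round(np.percentile(Q[:,2],[5,25,50,75,95]),1)); print(np.round(cv2.boxPoints(r)))
    t=ok&(abs(P[...,2])<8)&(abs(P[...,0]-400)<80)&(abs(P[...,1]-230)<110); print('deck z',np.median(P[t][:,2]))
    # shelf things
    t=ok&(P[...,2]>180)&(P[...,2]<320)&(P[...,1]<-60)&(P[...,0]>400); Q=P[t]; print('shelf',len(Q),np.round(Q.min(0)),np.round(Q.max(0)))
    rgb=p.astype(int); y=t&(rgb[...,0]-rgb[...,2]>60); Q=P[y]; print('yellow',len(Q),np.round(Q.min(0)),np.round(Q.max(0)),np.round(np.percentile(Q[:,2],[50,90])))
o=bot.get_obs(); R=Ro.from_euler('xyz',o['tcp_rot']).as_matrix(); print(np.round(R,3))
```

```text
scene0 565 rect [508.5 226.6] [ 58.3 137.6] 29.0 z pct [19.2 30.2 33.1 35.4 37.9]
[[450. 273.]
 [516. 152.]
 [567. 181.]
 [501. 301.]]
deck z 0.47560457820600277
shelf 1269 [ 477. -434.  182.] [720. -61. 240.]
yellow 253 [ 542. -336.  208.] [ 613. -257.  220.] [214. 217.]
top0 552 rect [505.1 226.6] [ 53.3 137. ] 27.5 z pct [25.4 29.3 32.3 36.2 40. ]
[[450. 275.]
 [513. 154.]
 [560. 178.]
 [497. 300.]]
deck z -0.7640589883211533
shelf 1322 [ 475. -434.  180.] [715. -60. 242.]
yellow 309 [ 545. -333.  203.] [ 609. -260.  222.] [214. 218.]
[[ 0.     0.358  0.934]
 [ 0.     0.934 -0.358]
 [-1.     0.     0.   ]]
```

View pics/top0_b.png

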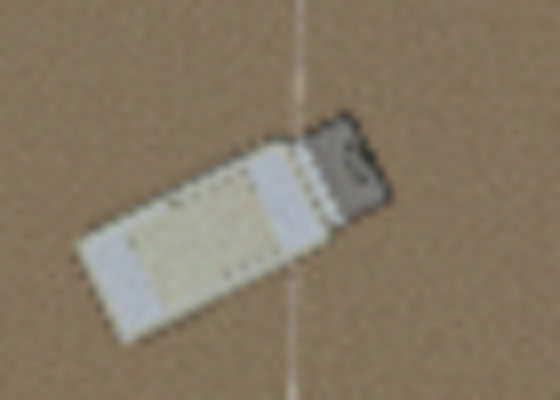

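View pics/scene0_b.png

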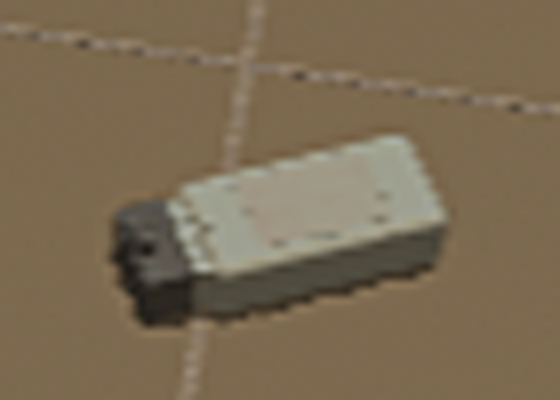

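The white bottle is confirmed: white body, grey cap, lip up, with the blue one being the look-alike. The moves only allow a turn about the tool's x, so I'll check what the arm does at the edge of its reach, in the empty area, before choosing how to stand the bottle up.

```bash
python3 -m handwheel '[[[0,4,0,0],[0,4,0,0],[0,4,0,0],[0,4,0,0],[0,4,0,0],[0,4,0,0],[0,4,0,0],[0,4,0,0]]]'
python3 - <<'E'
from h import *
o=bot.get_obs();print(o['joint_positions'],o['tool_pos'],o['time']); print(np.round(Ro.from_euler('xyz',o['tcp_rot']).as_matrix(),3))
E
```

```text
time: 2.27
tool_pos: [291.1, 758.4, 195.0]
tcp_rot: [-1.979, 1.57, -2.344]
contact_force: [0.8, 0.8, 0.3]
grip_width: 91.6
[ 1.11003837e+00  1.01724508e+00  2.83002088e-01  1.05304624e-04
  1.84165931e+00 -9.50109883e-02] [291.1120636  758.36403417 194.97777509] 2.2667
[[-0.     0.358  0.934]
 [-0.     0.934 -0.358]
 [-1.    -0.    -0.   ]]
```

```bash
python3 -m handwheel '[[[0,4,0,0],[0,4,0,0],[0,4,0,0],[0,4,0,0]]]'
python3 - <<'E'
from h import *
o=bot.get_obs();print(o['joint_positions'],o['tool_pos'],o['time']); print(np.round(Ro.from_euler('xyz',o['tcp_rot']).as_matrix(),3))
E
python3 -m handwheel '[[[-4,0,0,0],[-4,0,0,0]]]'
python3 - <<'E'
from h import *
o=bot.get_obs();print(o['joint_positions'],o['tool_pos'],o['time']); print(np.round(Ro.from_euler('xyz',o['tcp_rot']).as_matrix(),3))
E
```

```text
time: 2.6
tool_pos: [311.2, 810.4, 160.9]
tcp_rot: [1.578, 1.494, 1.212]
contact_force: [-0.7, 0.0, 0.6]
grip_width: 91.5
[ 1.11295938  1.17071746  0.03939027  0.00787135  1.85522168 -0.08938879] [311.21954357 810.4286867  160.86838641] 2.6
[[ 0.027  0.357  0.934]
 [ 0.072  0.931 -0.358]
 [-0.997  0.077 -0.001]]
time: 2.77
tool_pos: [302.6, 787.8, 230.2]
tcp_rot: [1.584, 1.486, 1.218]
contact_force: [0.3, 0.4, 0.8]
grip_width: 91.7
[ 1.10963698  1.08623343  0.0409395   0.00976261  1.93042546 -0.09138792] [302.56831599 787.81169495 230.19941556] 2.7667
[[ 0.029  0.357  0.934]
 [ 0.079  0.93  -0.358]
 [-0.996  0.084 -0.001]]
```

The tool does tilt at the edge of reach, and the tilt stays. That gives me the missing pitch, so I'll see how fast it builds.

```bash
cat > st.py <<'E'
from h import *
o=bot.get_obs();R=Ro.from_euler('xyz',o['tcp_rot']).as_matrix();p=o['tool_pos']
print('t',round(o['time'],2),'q',np.round(o['joint_positions'],3),'p',np.round(p,1),'r',round(np.hypot(p[0],p[1]),1),'elev of x',round(np.degrees(np.arcsin(R[2,0])),1),'grip',round(o['grip_width'],1),'F',np.round(o['contact_force'],1))
print(np.round(R,3))
E
python3 -m handwheel '[[[0,4,0,0],[0,4,0,0],[0,4,0,0],[0,4,0,0]]]'; python3 st.py
```

```text
time: 3.1
tool_pos: [320.3, 834.4, 211.5]
tcp_rot: [1.57, 1.372, 1.205]
contact_force: [0.5, -0.2, -0.9]
grip_width: 91.9
t 3.1 q [ 1.111  1.117  0.038  0.019  1.789 -0.088] p [320.3 834.4 211.5] r 893.8 elev of x -78.6 grip 91.9 F [ 0.5 -0.2 -0.9]
[[ 0.071  0.351  0.934]
 [ 0.184  0.915 -0.358]
 [-0.98   0.197  0.   ]]
```

```bash
python3 -m handwheel '[[[-0.8,-3.9,0,0],[-0.8,-3.9,0,0],[-0.8,-3.9,0,0],[-0.8,-3.9,0,0],[-0.8,-3.9,0,0],[-0.8,-3.9,0,0],[-0.8,-3.9,0,0],[-0.8,-3.9,0,0]]]'; python3 -m handwheel '[[[-0.8,-3.9,0,0],[-0.8,-3.9,0,0],[-0.8,-3.9,0,0],[-0.8,-3.9,0,0],[-0.8,-3.9,0,0],[-0.8,-3.9,0,0]]]';python3 st.py
```

```text
time: 3.77
tool_pos: [230.6, 597.6, 217.1]
tcp_rot: [1.571, 1.372, 1.205]
contact_force: [0.4, 0.1, 0.8]
grip_width: 91.8
time: 4.27
tool_pos: [145.2, 374.9, 218.0]
tcp_rot: [1.57, 1.372, 1.205]
contact_force: [-0.4, -0.2, 1.1]
grip_width: 91.9
t 4.27 q [ 0.969 -0.04   1.94   0.053  1.049 -0.258] p [145.2 374.9 218. ] r 402.1 elev of x -78.6 grip 91.9 F [-0.4 -0.2  1.1]
[[ 0.071  0.35   0.934]
 [ 0.184  0.916 -0.357]
 [-0.98   0.197  0.   ]]
```

```bash
python3 -m handwheel '[[[-0.8,-3.9,0,0],[-0.8,-3.9,0,0],[-0.8,-3.9,0,0],[-0.8,-3.9,0,0]]]'; python3 st.py
```

```text
time: 4.6
tool_pos: [87.9, 226.6, 218.5]
tcp_rot: [1.569, 1.372, 1.205]
contact_force: [0.6, -0.6, 2.4]
grip_width: 91.5
t 4.6 q [ 0.744 -0.419  2.195  0.095  1.188 -0.49 ] p [ 87.9 226.6 218.5] r 243.1 elev of x -78.6 grip 91.5 F [ 0.6 -0.6  2.4]
[[ 0.07   0.349  0.935]
 [ 0.184  0.916 -0.356]
 [-0.98   0.197  0.   ]]
```

```bash
python3 -m handwheel '[[[-0.8,-3.9,0,0],[-0.8,-3.9,0,0]]]'; python3 st.py
```

```text
time: 4.77
tool_pos: [67.3, 168.6, 219.0]
tcp_rot: [1.569, 1.375, 1.206]
contact_force: [1.1, -0.9, 0.0]
grip_width: 92.0
t 4.77 q [ 0.442 -0.614  2.257  0.138  1.358 -0.785] p [ 67.3 168.6 219. ] r 181.5 elev of x -78.8 grip 92.0 F [ 1.1 -0.9  0. ]
[[ 0.069  0.348  0.935]
 [ 0.182  0.917 -0.355]
 [-0.981  0.194  0.   ]]
```

```bash
python3 -m handwheel '[[[3.3,2.2,0,0],[3.3,2.2,0,0],[3.3,2.2,0,0],[3.3,2.2,0,0],[3.3,2.2,0,0]]]'; python3 st.py;  python3 -m handwheel '[[[3.3,-1.6,0,0],[-0.8,-3.9,0,0],[-0.8,-3.9,0,0]]]'; python3 st.py
```

```text
time: 5.18
tool_pos: [121.6, 299.5, 81.9]
tcp_rot: [1.566, 1.372, 1.196]
contact_force: [1.4, -0.0, 0.7]
grip_width: 91.2
t 5.18 q [ 0.877  0.018  2.347  0.112  0.59  -0.411] p [121.6 299.5  81.9] r 323.2 elev of x -78.6 grip 91.2 F [ 1.4 -0.   0.7]
[[ 0.072  0.354  0.932]
 [ 0.184  0.914 -0.362]
 [-0.98   0.198  0.001]]
time: 5.43
tool_pos: [85.6, 213.1, 44.1]
tcp_rot: [1.613, 1.388, 1.248]
contact_force: [-0.3, -1.9, 1.3]
grip_width: 91.8
t 5.43 q [ 0.689 -0.057  2.597  0.22   0.456 -0.708] p [ 85.6 213.1  44.1] r 229.7 elev of x -79.5 grip 91.8 F [-0.3 -1.9  1.3]
[[ 0.058  0.352  0.934]
 [ 0.172  0.918 -0.356]
 [-0.983  0.181 -0.008]]
```

```bash
python3 -m handwheel '[[[0,-4,0,0],[0,-4,0,0]]]'; python3 st.py
```

```text
time: 5.6
tool_pos: [67.2, 162.5, 45.8]
tcp_rot: [1.609, 1.388, 1.244]
contact_force: [0.3, -1.2, 1.0]
grip_width: 91.9
t 5.6 q [ 0.394 -0.242  2.7    0.253  0.577 -1.017] p [ 67.2 162.5  45.8] r 175.8 elev of x -79.5 grip 91.9 F [ 0.3 -1.2  1. ]
[[ 0.058  0.351  0.934]
 [ 0.172  0.918 -0.356]
 [-0.983  0.181 -0.007]]
```

```bash
cat > plan.py <<'E'
# plan.py: prints rows for straight world segments. args: segments "x,y,z,roll" absolute world targets (mm) and roll rad over the segment, optional step mm
import sys
from h import *
o=bot.get_obs();R=Ro.from_euler('xyz',o['tcp_rot']).as_matrix();p=np.array(o['tool_pos'])
rows=[]
for a in sys.argv[1:]:
    v=[float(s) for s in a.split(',')]; t=np.array(v[:3]); roll=v[3] if len(v)>3 else 0; step=v[4] if len(v)>4 else 40
    n=max(int(np.ceil(np.linalg.norm(t-p)/step)),int(np.ceil(abs(roll)/.12)),1)
    d=(t-p)/n
    for i in range(n):
        s=np.round(R.T@d/10,2); rows.append([*s.tolist(),round(roll/n,3)])
        p=p+R@s*10; R=R@Ro.from_rotvec([rows[-1][3],0,0]).as_matrix()
print(len(rows),'rows; end',np.round(p,1))
for i in range(0,len(rows),8): print('[['+','.join('['+','.join(f'{x:g}' for x in r)+']' for r in rows[i:i+8])+']]')
E
python3 plan.py 250,0,180,0.75 0,-330,200,0.82 -290,-756,210
```

```text
31 rows; end [-290.3 -755.6  210.4]
[[[-2.13,-0.87,3.25,0.107],[-2.13,-0.51,3.33,0.107],[-2.13,-0.15,3.36,0.107],[-2.13,0.21,3.36,0.107],[-2.13,0.56,3.32,0.107],[-2.13,0.91,3.24,0.107],[-2.13,1.26,3.12,0.107],[-0.83,-3.3,1.63,0.075]]]
[[[-0.83,-3.17,1.87,0.075],[-0.83,-3.02,2.1,0.075],[-0.83,-2.85,2.32,0.075],[-0.83,-2.67,2.53,0.075],[-0.83,-2.47,2.72,0.075],[-0.83,-2.26,2.9,0.075],[-0.83,-2.04,3.06,0.075],[-0.83,-1.8,3.2,0.075]]]
[[[-0.83,-1.56,3.33,0.075],[-0.83,-1.31,3.44,0.075],[-0.77,-0.91,3.78,0],[-0.77,-0.91,3.78,0],[-0.77,-0.91,3.78,0],[-0.77,-0.91,3.78,0],[-0.77,-0.91,3.78,0],[-0.77,-0.91,3.78,0]]]
[[[-0.77,-0.91,3.78,0],[-0.77,-0.91,3.78,0],[-0.77,-0.91,3.78,0],[-0.77,-0.91,3.78,0],[-0.77,-0.91,3.78,0],[-0.77,-0.91,3.78,0],[-0.77,-0.91,3.78,0]]]
```

View pics/scene0.png

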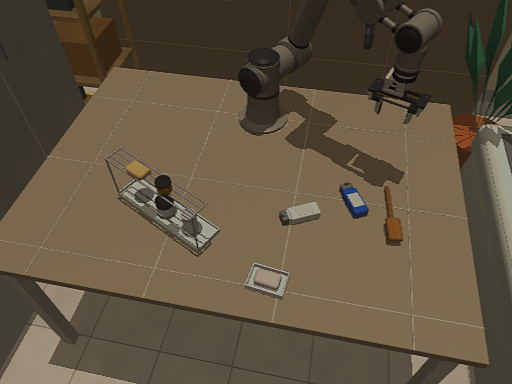

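View pics/top0.png

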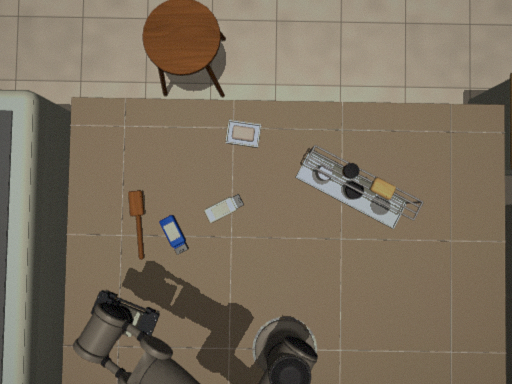

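Run:
```python
from h import *
p,d,m=load('scene0');P=cloud(m,d)
for (u,v) in [(90,50),(110,75),(130,30),(75,10),(40,60),(100,95),(120,72),(180,60),(160,20),(135,70),(200,15)]: print(u,v,np.round(P[v,u]),p[v,u])
```

```text
90 50 [-326. -953.   24.] [68 51 27]
110 75 [-174. -784.   -2.] [122 103  76]
130 30 [-742. -934.  -89.] [61 47 25]
75 10 [ -430. -1034.   174.] [78 60 34]
40 60 [ -151. -1119.    55.] [56 51 43]
100 95 [ -19. -764.   -4.] [122 102  76]
120 72 [-202. -743.    2.] [123 103  77]
180 60 [-743. -650. -257.] [57 46 34]
160 20 [-744. -733.  -10.] [55 45 32]
135 70 [-242. -683.   -6.] [125 106  79]
200 15 [-741. -489.   43.] [55 45 33]
```

```bash
python3 - <<'E'
from h import *
for n in('scene0','top0'):
    p,d,m=load(n);P=cloud(m,d);ok=d>0
    for x0 in range(-400,700,100):
        s=ok&(P[...,0]>x0)&(P[...,0]<x0+100)&(P[...,1]<-700)&(P[...,2]>40); Q=P[s]
        if len(Q): print(n,x0,len(Q),'ymax',np.round(Q[:,1].max()),'z',np.round(Q[:,2].min()),np.round(Q[:,2].max()))
E
python3 plan.py 250,0,150,0.75 60,-330,200,0.82 -70,-800,210
```

```text
scene0 -400 1015 ymax -925.0 z 40.0 277.0
scene0 -300 803 ymax -1115.0 z 41.0 322.0
scene0 -200 1052 ymax -1113.0 z 40.0 368.0
scene0 -100 1115 ymax -1114.0 z 40.0 374.0
scene0 0 678 ymax -1099.0 z 40.0 274.0
scene0 100 183 ymax -1116.0 z 41.0 143.0
30 rows; end [ -69.6 -800.6  210.5]
[[[-1.71,-0.94,3.26,0.107],[-1.71,-0.59,3.34,0.107],[-1.71,-0.23,3.38,0.107],[-1.71,0.13,3.39,0.107],[-1.71,0.49,3.35,0.107],[-1.71,0.85,3.28,0.107],[-1.71,1.19,3.17,0.107],[-1.17,-3.05,2.02,0.082]]]
[[[-1.17,-2.88,2.26,0.082],[-1.17,-2.68,2.49,0.082],[-1.17,-2.47,2.7,0.082],[-1.17,-2.24,2.89,0.082],[-1.17,-2,3.07,0.082],[-1.17,-1.74,3.22,0.082],[-1.17,-1.47,3.35,0.082],[-1.17,-1.19,3.46,0.082]]]
[[[-1.17,-0.9,3.55,0.082],[-0.76,0.35,3.66,0],[-0.76,0.35,3.66,0],[-0.76,0.35,3.66,0],[-0.76,0.35,3.66,0],[-0.76,0.35,3.66,0],[-0.76,0.35,3.66,0],[-0.76,0.35,3.66,0]]]
[[[-0.76,0.35,3.66,0],[-0.76,0.35,3.66,0],[-0.76,0.35,3.66,0],[-0.76,0.35,3.66,0],[-0.76,0.35,3.66,0],[-0.76,0.35,3.66,0]]]
```

```bash
python3 -m handwheel '[[[-1.71,-0.94,3.26,0.107],[-1.71,-0.59,3.34,0.107],[-1.71,-0.23,3.38,0.107],[-1.71,0.13,3.39,0.107],[-1.71,0.49,3.35,0.107],[-1.71,0.85,3.28,0.107],[-1.71,1.19,3.17,0.107],[-1.17,-3.05,2.02,0.082]]]'; python3 -m handwheel '[[[-1.17,-2.88,2.26,0.082],[-1.17,-2.68,2.49,0.082],[-1.17,-2.47,2.7,0.082],[-1.17,-2.24,2.89,0.082],[-1.17,-2,3.07,0.082],[-1.17,-1.74,3.22,0.082],[-1.17,-1.47,3.35,0.082],[-1.17,-1.19,3.46,0.082]]]'; python3 st.py; python3 plan.py -130,-790,220,0.1,41
```

```text
time: 6.27
tool_pos: [228.3, 25.2, 142.1]
tcp_rot: [2.198, 1.388, 1.166]
contact_force: [1.9, -1.7, 1.3]
grip_width: 92.0
time: 6.93
tool_pos: [130.4, -243.9, 175.9]
tcp_rot: [2.851, 1.39, 1.206]
contact_force: [0.8, 0.2, 0.2]
grip_width: 91.7
t 6.93 q [-1.469 -0.017  2.041  0.085  1.28  -1.425] p [ 130.4 -243.9  175.9] r 276.5 elev of x -79.6 grip 91.7 F [0.8 0.2 0.2]
[[ 0.064  0.996 -0.069]
 [ 0.168 -0.079 -0.983]
 [-0.984  0.051 -0.172]]
15 rows; end [-130.  -790.   219.6]
[[[-1.01,-1.42,3.65,0.007],[-1.01,-1.4,3.66,0.007],[-1.01,-1.37,3.67,0.007],[-1.01,-1.35,3.68,0.007],[-1.01,-1.32,3.69,0.007],[-1.01,-1.3,3.69,0.007],[-1.01,-1.27,3.7,0.007],[-1.01,-1.24,3.71,0.007]]]
[[[-1.01,-1.22,3.72,0.007],[-1.01,-1.19,3.73,0.007],[-1.01,-1.17,3.74,0.007],[-1.01,-1.14,3.75,0.007],[-1.01,-1.11,3.75,0.007],[-1.01,-1.09,3.76,0.007],[-1.01,-1.06,3.77,0.007]]]
```

```bash
python3 -m handwheel '[[[-1.01,-1.42,3.65,0],[-1.01,-1.4,3.66,0],[-1.01,-1.37,3.67,0],[-1.01,-1.35,3.68,0],[-1.01,-1.32,3.69,0],[-1.01,-1.3,3.69,0],[-1.01,-1.27,3.7,0],[-1.01,-1.24,3.71,0]]]'; python3 -m handwheel '[[[-1.01,-1.22,3.72,0],[-1.01,-1.19,3.73,0],[-1.01,-1.17,3.74,0],[-1.01,-1.14,3.75,0],[-1.01,-1.11,3.75,0],[-1.01,-1.09,3.76,0],[-1.01,-1.06,3.77,0]]]'; python3 st.py; python3 -m handwheel '[[[0,-1.2,3.9,0],[0,-1.2,3.9,0],[0,-1.2,3.9,0],[0,-1.2,3.9,0]]]' ; python3 st.py
```

```text
time: 7.6
tool_pos: [0.4, -538.8, 198.5]
tcp_rot: [2.85, 1.389, 1.21]
contact_force: [0.1, -0.8, 0.9]
grip_width: 92.1
time: 8.18
tool_pos: [-82.9, -754.3, 214.0]
tcp_rot: [2.838, 1.396, 1.198]
contact_force: [0.6, -1.4, 0.1]
grip_width: 91.4
t 8.18 q [-1.793  1.065  0.142  0.03   2.106 -1.71 ] p [ -82.9 -754.3  214. ] r 758.8 elev of x -80.0 grip 91.4 F [ 0.6 -1.4  0.1]
[[ 0.063  0.996 -0.064]
 [ 0.162 -0.074 -0.984]
 [-0.985  0.052 -0.166]]
time: 8.52
tool_pos: [-125.1, -804.1, 149.2]
tcp_rot: [2.646, 1.472, 1.004]
contact_force: [0.3, 0.0, 0.4]
grip_width: 92.1
t 8.52 q [-1.832  1.186  0.038  0.033  2.011 -1.748] p [-125.1 -804.1  149.2] r 813.7 elev of x -84.4 grip 92.1 F [0.3 0.  0.4]
[[ 0.053  0.996 -0.069]
 [ 0.083 -0.073 -0.994]
 [-0.995  0.047 -0.087]]
```

```bash
python3 -m handwheel '[[[-1,-2,3.4,0],[-1,-2,3.4,0],[-1,-2,3.4,0],[-1,-2,3.4,0]]]' ; python3 st.py
```

```text
time: 8.85
tool_pos: [-192.7, -826.6, 143.2]
tcp_rot: [1.263, 1.535, -0.381]
contact_force: [-0.7, -0.2, -0.1]
grip_width: 91.6
t 8.85 q [-1.905  1.192  0.037  0.038  1.911 -1.819] p [-192.7 -826.6  143.2] r 848.7 elev of x -88.0 grip 91.6 F [-0.7 -0.2 -0.1]
[[ 0.033  0.997 -0.073]
 [-0.013 -0.073 -0.997]
 [-0.999  0.034  0.011]]
```

Run:
```python
from h import *
from scipy.optimize import least_squares
D=[((1.05899,.34271,1.52500,0,1.27539,-.14601),(187.55,489.88,193.46)),((1.11004,1.01725,.2830,.0001,1.84166,-.09501),(291.11,758.36,194.98)),
((1.11296,1.17072,.03939,.00787,1.85522,-.08939),(311.22,810.43,160.87)),((1.109637,1.086233,.04094,.00976,1.930425,-.091388),(302.57,787.81,230.2)),
((1.111,1.117,.038,.019,1.789,-.088),(320.3,834.4,211.5)),((.969,-.04,1.94,.053,1.049,-.258),(145.2,374.9,218)),((.744,-.419,2.195,.095,1.188,-.49),(87.9,226.6,218.5)),
((.877,.018,2.347,.112,.59,-.411),(121.6,299.5,81.9)),((.689,-.057,2.597,.22,.456,-.708),(85.6,213.1,44.1)),((.394,-.242,2.7,.253,.577,-1.017),(67.2,162.5,45.8)),
((.442,-.614,2.257,.138,1.358,-.785),(67.3,168.6,219)),((-1.469,-.017,2.041,.085,1.28,-1.425),(130.4,-243.9,175.9)),((-1.905,1.192,.037,.038,1.911,-1.819),(-192.7,-826.6,143.2))]
Rz=lambda a:Ro.from_euler('z',a).as_matrix();Ry=lambda a:Ro.from_euler('y',a).as_matrix()
def fk(q,P,s4=1,s6=-1):
    a,H,L2,L3,L6,off,a3,off2=P
    p=np.zeros(3);R=Rz(q[0]); p=p+R@[a,off,H]; R=R@Ry(q[1]); p=p+R@[0,0,L2]; R=R@Ry(q[2]); p=p+R@[a3,0,L3]; R=R@Rz(s4*q[3]); R=R@Ry(q[4]); p=p+R@[0,off2,0]; p=p+R@[0,0,L6]; R=R@Rz(s6*q[5])
    return p,R
if __name__=='__main__':
  for s4 in(1,-1):
    f=lambda P:np.concatenate([fk(q,P,s4)[0]-np.array(p) for q,p in D])
    s=least_squares(f,[0,300,400,400,250,76,0,0]); print(s4,np.round(s.x,1),'rms',np.sqrt(np.mean(s.fun**2)))
    print(np.round(s.fun.reshape(-1,3),1)[:6])
  print(np.round(fk(D[-1][0],s.x)[1],3))
```

```text
1 [-2.000e-01  2.230e+02  5.063e+02  3.797e+02  3.509e+02  7.580e+01
  4.650e+01  6.000e-01] rms 0.11171720289267388
[[-0.  -0.  -0.1]
 [-0.   0.  -0.1]
 [-0.   0.  -0.1]
 [-0.   0.  -0. ]
 [ 0.3 -0.2  0.3]
 [-0.  -0.1  0.1]]
-1 [   6.6  102.3  497.7  385.8  215.3  218.9   61.  -112. ] rms 16.794860684631495
[[-23.8  19.9  -8.9]
 [-23.1  21.9  -2. ]
 [-23.9  10.8   0.5]
 [-23.   10.5   0.9]
 [-25.1  -6.4  -0.1]
 [-12.8 -10.5  -6.3]]
[[ 0.841 -0.539  0.033]
 [-0.539 -0.842 -0.013]
 [ 0.035 -0.007 -0.999]]
```

```bash
cat > kin.py <<'E'
from h import *
from scipy.optimize import least_squares
P0=[-.2,223,506.3,379.7,350.9,75.8,46.5,.6]
Rz=lambda a:Ro.from_euler('z',a).as_matrix();Ry=lambda a:Ro.from_euler('y',a).as_matrix()
# tool: x along flange z
def fk(q):
    a,H,L2,L3,L6,off,a3,off2=P0
    p=np.zeros(3);R=Rz(q[0]); p=p+R@[a,off,H]; R=R@Ry(q[1]); p=p+R@[0,0,L2]; R=R@Ry(q[2]); p=p+R@[a3,0,L3]; R=R@Rz(q[3]); R=R@Ry(q[4]); p=p+R@[0,off2,0]+R@[0,0,L6]; R=R@Rz(q[5])
    return p,R@T
T=np.eye(3)
def calib():
    global T
    o=bot.get_obs(); _,R=fk(o['joint_positions']); T=R.T@Ro.from_euler('xyz',o['tcp_rot']).as_matrix(); return T
lo=np.array([-2.53,-.77,.04,-1,.28,-3.11]);hi=np.array([2.53,2.02,2.7,4.14,2.66,3.11])
def ik(p,R,q0):
    def f(q):
        pp,RR_=fk(q); return np.concatenate([(pp-p)/10,Ro.from_matrix(R.T@RR_).as_rotvec()*20])
    s=least_squares(f,np.clip(q0,lo+.01,hi-.01),bounds=(lo,hi)); return s.x,np.abs(s.fun).max()
E
python3 - <<'E'
import kin; from kin import *
T=calib(); print(np.round(T,3))
h=np.array([.9,-.437,0]);up=np.array([0,0,1]);
spot=np.array([520,-344,0])
for back in (0,):
  for th in range(0,91,10):
    t=np.radians(th); x=h*np.cos(t)-up*np.sin(t); z=up*np.cos(t)+h*np.sin(t); y=np.cross(z,x); R=np.stack([x,y,z],1)
    p=spot+up*85+x*13
    best=[]
    for q0 in ([-.5,.3,2,0,.8,-1.2],[-.5,.3,2,3.14,.8,1.2],[-.5,.3,2,0,.3,-2],[-.8,0,2.4,1.5,.8,0]):
        q,e=ik(p,R,q0); best.append((round(e,3),np.round(q,2)))
    print(th,sorted(best,key=lambda b:b[0])[0], sorted(best,key=lambda b:b[0])[1])
E
```

```text
[[-0. -1. -0.]
 [-0.  0. -1.]
 [ 1. -0. -0.]]
0 (np.float64(0.0), array([-1.  ,  1.17,  2.35,  2.56,  1.89,  1.37])) (np.float64(0.0), array([-1.  ,  1.17,  2.35,  2.56,  1.89,  1.37]))
10 (np.float64(0.0), array([-0.99,  0.99,  2.39,  2.61,  1.6 ,  1.45])) (np.float64(0.0), array([-0.99,  0.99,  2.39,  2.61,  1.6 ,  1.45]))
20 (np.float64(0.0), array([-0.96,  0.79,  2.38,  2.64,  1.25,  1.56])) (np.float64(0.0), array([-0.96,  0.79,  2.38,  2.64,  1.25,  1.56]))
30 (np.float64(0.0), array([-0.93,  0.62,  2.31,  2.6 ,  0.87,  1.69])) (np.float64(0.0), array([-0.93,  0.62,  2.31,  2.6 ,  0.87,  1.69]))
40 (np.float64(0.0), array([-0.88,  0.5 ,  2.21,  2.42,  0.51,  1.94])) (np.float64(0.0), array([-0.88,  0.5 ,  2.21,  2.42,  0.51,  1.94]))
50 (np.float64(0.327), array([-0.86,  0.45,  2.08,  1.75,  0.28,  2.64])) (np.float64(0.327), array([-0.86,  0.45,  2.08,  1.75,  0.28,  2.64]))
60 (np.float64(0.0), array([-0.8 ,  0.44,  1.92,  0.56,  0.33, -2.41])) (np.float64(0.0), array([-0.8 ,  0.44,  1.92,  0.56,  0.33, -2.41]))
70 (np.float64(0.0), array([-0.77,  0.48,  1.76,  0.19,  0.58, -2.03])) (np.float64(0.0), array([-0.77,  0.48,  1.76,  0.19,  0.58, -2.03]))
80 (np.float64(0.0), array([-0.73,  0.54,  1.58,  0.06,  0.85, -1.89])) (np.float64(0.0), array([-0.73,  0.54,  1.58,  0.06,  0.85, -1.89]))
90 (np.float64(0.0), array([-0.71,  0.63,  1.4 , -0.  ,  1.11, -1.83])) (np.float64(0.0), array([-0.71,  0.63,  1.4 ,  0.  ,  1.11, -1.83]))
```

```bash
python3 plan.py 248,-165,210,-0.25,41.5 507,223,140,-0.3,41.5
```

```text
32 rows; end [507.  222.9 140.4]
[[[-0.3,1.97,-3.46,-0.013],[-0.3,2.01,-3.43,-0.013],[-0.3,2.06,-3.4,-0.013],[-0.3,2.1,-3.38,-0.013],[-0.3,2.14,-3.35,-0.013],[-0.3,2.19,-3.32,-0.013],[-0.3,2.23,-3.29,-0.013],[-0.3,2.27,-3.26,-0.013]]]
[[[-0.3,2.32,-3.23,-0.013],[-0.3,2.36,-3.2,-0.013],[-0.3,2.4,-3.17,-0.013],[-0.3,2.44,-3.14,-0.013],[-0.3,2.48,-3.11,-0.013],[-0.3,2.52,-3.08,-0.013],[-0.3,2.56,-3.04,-0.013],[-0.3,2.6,-3.01,-0.013]]]
[[[-0.3,2.64,-2.98,-0.013],[-0.3,2.68,-2.94,-0.013],[-0.3,2.71,-2.91,-0.013],[-0.3,2.75,-2.87,-0.013],[0.6,2.7,-2.79,-0.025],[0.6,2.77,-2.72,-0.025],[0.6,2.84,-2.65,-0.025],[0.6,2.9,-2.58,-0.025]]]
[[[0.6,2.97,-2.5,-0.025],[0.6,3.03,-2.43,-0.025],[0.6,3.09,-2.35,-0.025],[0.6,3.15,-2.27,-0.025],[0.6,3.2,-2.2,-0.025],[0.6,3.26,-2.11,-0.025],[0.6,3.31,-2.03,-0.025],[0.6,3.36,-1.95,-0.025]]]
```

```bash
python3 -m handwheel '[[[-0.3,1.97,-3.46,-0.013],[-0.3,2.01,-3.43,-0.013],[-0.3,2.06,-3.4,-0.013],[-0.3,2.1,-3.38,-0.013],[-0.3,2.14,-3.35,-0.013],[-0.3,2.19,-3.32,-0.013],[-0.3,2.23,-3.29,-0.013],[-0.3,2.27,-3.26,-0.013]]]'; python3 -m handwheel '[[[-0.3,2.32,-3.23,-0.013],[-0.3,2.36,-3.2,-0.013],[-0.3,2.4,-3.17,-0.013],[-0.3,2.44,-3.14,-0.013],[-0.3,2.48,-3.11,-0.013],[-0.3,2.52,-3.08,-0.013],[-0.3,2.56,-3.04,-0.013],[-0.3,2.6,-3.01,-0.013]]]'; python3 -m handwheel '[[[-0.3,2.64,-2.98,-0.013],[-0.3,2.68,-2.94,-0.013],[-0.3,2.71,-2.91,-0.013],[-0.3,2.75,-2.87,-0.013],[0.6,2.7,-2.79,-0.025],[0.6,2.77,-2.72,-0.025],[0.6,2.84,-2.65,-0.025],[0.6,2.9,-2.58,-0.025]]]'; python3 st.py; python3 plan.py 507,223,130,-.25,41.5
```

```text
time: 9.52
tool_pos: [-42.5, -613.7, 169.6]
tcp_rot: [1.151, 1.535, -0.405]
contact_force: [0.3, -1.0, 0.7]
grip_width: 92.1
time: 10.18
tool_pos: [138.2, -352.5, 196.1]
tcp_rot: [1.046, 1.534, -0.407]
contact_force: [0.5, -1.2, 0.9]
grip_width: 91.9
time: 10.85
tool_pos: [317.2, -93.7, 186.7]
tcp_rot: [0.913, 1.532, -0.387]
contact_force: [1.0, -0.4, 0.5]
grip_width: 92.0
t 10.85 q [-0.526 -0.046  2.019  0.006  1.13  -0.799] p [317.2 -93.7 186.7] r 330.8 elev of x -87.8 grip 92.0 F [ 1.  -0.4  0.5]
[[ 0.036  0.963  0.267]
 [-0.015  0.268 -0.963]
 [-0.999  0.031  0.024]]
10 rows; end [506.9 223.1 129.9]
[[[0.59,2.66,-2.56,-0.025],[0.59,2.72,-2.49,-0.025],[0.59,2.78,-2.42,-0.025],[0.59,2.84,-2.35,-0.025],[0.59,2.9,-2.28,-0.025],[0.59,2.96,-2.21,-0.025],[0.59,3.01,-2.13,-0.025],[0.59,3.06,-2.06,-0.025]]]
[[[0.59,3.11,-1.98,-0.025],[0.59,3.16,-1.9,-0.025]]]
```

```bash
python3 -m handwheel '[[[0.59,2.66,-2.56,-0.021],[0.59,2.72,-2.49,-0.021],[0.59,2.78,-2.42,-0.021],[0.59,2.84,-2.35,-0.021],[0.59,2.9,-2.28,-0.021],[0.59,2.96,-2.21,-0.021],[0.59,3.01,-2.13,-0.021],[0.59,3.06,-2.06,-0.021]]]'; python3 -m handwheel '[[[0.59,3.11,-1.98,-0.021],[0.59,3.16,-1.9,-0.021]]]'; python3 st.py
python3 - <<'E'
from h import *
p,d,m=snap('wrist','w1'); print(m)
print(bot.find_in('wrist','bottle')[:2],bot.spot_point('wrist','lip')[:2],bot.spot_point('wrist','bottle')[:2])
E
```

```text
time: 11.52
tool_pos: [472.6, 157.9, 140.9]
tcp_rot: [0.773, 1.534, -0.358]
contact_force: [0.1, -1.3, -0.2]
grip_width: 91.7
time: 11.68
tool_pos: [512.7, 219.8, 129.5]
tcp_rot: [0.73, 1.534, -0.36]
contact_force: [1.1, -0.2, 0.3]
grip_width: 91.8
t 11.68 q [ 0.282  0.444  1.556 -0.024  1.113 -0.189] p [512.7 219.8 129.5] r 557.8 elev of x -87.9 grip 91.8 F [ 1.1 -0.2  0.3]
[[ 0.034  0.886  0.463]
 [-0.013  0.463 -0.886]
 [-0.999  0.024  0.027]]
{'fx': 297.3186396354542, 'fy': 297.3186396354542, 'cx': 253.55516568915746, 'cy': 194.16367745453923, 'position': array([471.63085838, 287.88134791, 317.29235634]), 'rotation': array([ 2.83472543, -0.02287849,  0.4819608 ])}
[{'bbox': [220.8, 106.3, 57.2, 132.7], 'conf': 0.66}, {'bbox': [174.1, 3.4, 137.9, 3.6], 'conf': 0.59}] [{'point': [248.8, 237.0], 'conf': 0.79}] [{'point': [248.7, 102.9], 'conf': 0.77}]
```

View pics/w1.png

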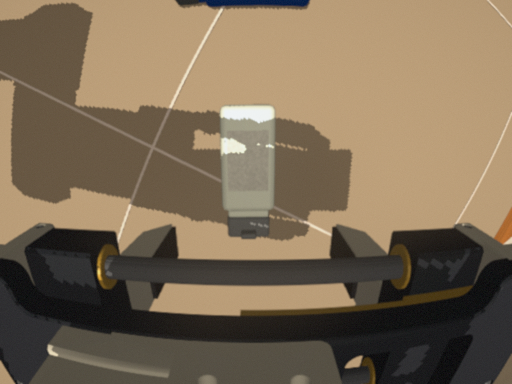

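The wrist picture shows the bottle at pixels (221–275, 106–237), centred between the jaws with its cap towards the gripper. The wrist camera hangs on the tool's -z side. A half turn is therefore needed so the camera ends up above and j6 stays in range. I'll check the bottle position from this view.

```bash
cat >> h.py <<'E'
def fish(m,u,v,Z):
    a=np.array([u-m['cx'],v-m['cy']]); r=np.hypot(*a); th=r/m['fx']; c=np.array([*(a/r*np.sin(th)),np.cos(th)])
    w=RR(m)@c; p=np.array(m['position']); return p+w*(Z-p[2])/w[2]
E
python3 - <<'E'
from h import *
p,d,m=load('w1')
for n,u,v,Z in [('base mid top',248.5,106.5,33),('base L',222,107,33),('base R',275,107,33),('shoulder L',223,208,33),('shoulder R',274,208,33),('lip',248.8,237,42),('cap end',249,235,32)]: print(n,np.round(fish(m,u,v,Z),1))
E
python3 plan.py 508,223,62,3.14159
```

```text
base mid top [474.8 285.7  33. ]
base L [452.7 273.9  33. ]
base R [497.1 297.   33. ]
shoulder L [498.3 183.7  33. ]
shoulder R [544.6 207.5  33. ]
lip [534.7 170.4  42. ]
cap end [536.1 168.4  32. ]
27 rows; end [507.9 223.1  61.3]
[[[0.25,-0.01,-0.03,0.116],[0.25,-0.01,-0.03,0.116],[0.25,-0.02,-0.02,0.116],[0.25,-0.02,-0.02,0.116],[0.25,-0.02,-0.02,0.116],[0.25,-0.02,-0.02,0.116],[0.25,-0.03,-0.02,0.116],[0.25,-0.03,-0.01,0.116]]]
[[[0.25,-0.03,-0.01,0.116],[0.25,-0.03,-0.01,0.116],[0.25,-0.03,-0,0.116],[0.25,-0.03,0,0.116],[0.25,-0.03,0,0.116],[0.25,-0.03,0.01,0.116],[0.25,-0.03,0.01,0.116],[0.25,-0.03,0.01,0.116]]]
[[[0.25,-0.02,0.02,0.116],[0.25,-0.02,0.02,0.116],[0.25,-0.02,0.02,0.116],[0.25,-0.02,0.02,0.116],[0.25,-0.01,0.03,0.116],[0.25,-0.01,0.03,0.116],[0.25,-0.01,0.03,0.116],[0.25,-0,0.03,0.116]]]
[[[0.25,-0,0.03,0.116],[0.25,0,0.03,0.116],[0.25,0.01,0.03,0.116]]]
```

```bash
python3 -m handwheel '[[[0.25,-0.01,-0.03,0.125],[0.25,-0.01,-0.03,0.125],[0.25,-0.02,-0.02,0.125],[0.25,-0.02,-0.02,0.125],[0.25,-0.02,-0.02,0.125],[0.25,-0.02,-0.02,0.125],[0.25,-0.03,-0.02,0.125],[0.25,-0.03,-0.01,0.125]]]' >/dev/null; python3 -m handwheel '[[[0.25,-0.03,-0.01,0.125],[0.25,-0.03,-0.01,0.125],[0.25,-0.03,0,0.125],[0.25,-0.03,0,0.125],[0.25,-0.03,0,0.125],[0.25,-0.03,0.01,0.125],[0.25,-0.03,0.01,0.125],[0.25,-0.03,0.01,0.125]]]'; python3 -m handwheel '[[[0.25,-0.02,0.02,0.125],[0.25,-0.02,0.02,0.125],[0.25,-0.02,0.02,0.125],[0.25,-0.02,0.02,0.125],[0.25,-0.01,0.03,0.125],[0.25,-0.01,0.03,0.125],[0.25,-0.01,0.03,0.125],[0.25,0,0.03,0.125]]]'; python3 st.py; python3 plan.py 508,221.6,5,0.12,30
```

```text
time: 13.22
tool_pos: [509.7, 219.7, 90.3]
tcp_rot: [2.731, 1.534, -0.368]
contact_force: [0.3, -0.4, -0.2]
grip_width: 91.9
time: 13.88
tool_pos: [508.9, 221.4, 70.3]
tcp_rot: [-2.551, 1.534, -0.366]
contact_force: [0.1, 1.3, 0.1]
grip_width: 91.8
t 13.88 q [ 0.286  0.508  1.634 -0.027  0.971  2.829] p [508.9 221.4  70.3] r 555.0 elev of x -87.9 grip 91.8 F [0.1 1.3 0.1]
[[ 0.034 -0.817 -0.575]
 [-0.013 -0.576  0.817]
 [-0.999 -0.02  -0.03 ]]
3 rows; end [508.  221.6   5.1]
[[[2.17,0.06,0.09,0.04],[2.17,0.07,0.09,0.04],[2.17,0.07,0.08,0.04]]]
```

```bash
python3 -m handwheel '[[[2.17,0.06,0.09,0.046],[2.17,0.07,0.09,0.046],[2.17,0.07,0.08,0.046]]]';python3 -m handwheel '[[[0,0,0,0],[0,0,0,0],[0,0,0,0]]]' 0;python3 -m handwheel '[[[0,0,0,0],[0,0,0,0]]]'; python3 st.py
```

```text
time: 14.13
tool_pos: [508.4, 221.7, 4.9]
tcp_rot: [-2.394, 1.533, -0.344]
contact_force: [0.4, -0.0, -0.1]
grip_width: 91.8
time: 14.38
tool_pos: [509.0, 222.5, 5.8]
tcp_rot: [-2.4, 1.533, -0.345]
contact_force: [1.1, -0.7, 0.5]
grip_width: 76.1
time: 14.55
tool_pos: [509.1, 223.0, 5.8]
tcp_rot: [-2.388, 1.533, -0.333]
contact_force: [0.4, 0.6, -0.1]
grip_width: 63.1
t 14.55 q [ 0.289  0.599  1.69  -0.03   0.822  2.967] p [509.1 223.    5.8] r 555.8 elev of x -87.8 grip 63.1 F [ 0.4  0.6 -0.1]
[[ 0.036 -0.885 -0.465]
 [-0.012 -0.465  0.885]
 [-0.999 -0.026 -0.028]]
```

```bash
python3 -m handwheel '[[[0,0,0,0],[0,0,0,0],[0,0,0,0]]]'; python3 plan.py 509,223,30 580,60,240,-0.2,41 671,-243,410,-0.434,41
```

```text
time: 14.8
tool_pos: [508.3, 223.0, 4.6]
tcp_rot: [-2.421, 1.535, -0.367]
contact_force: [-0.3, 0.8, 1.1]
grip_width: 43.1
17 rows; end [ 670.9 -243.   409.7]
[[[-2.53,-0.12,-0.1,0],[-2.93,0.11,-2.61,-0.029],[-2.93,0.19,-2.61,-0.029],[-2.93,0.27,-2.6,-0.029],[-2.93,0.34,-2.59,-0.029],[-2.93,0.42,-2.58,-0.029],[-2.93,0.49,-2.57,-0.029],[-2.93,0.56,-2.56,-0.029]]]
[[[-1.81,1.32,-3.3,-0.048],[-1.81,1.48,-3.24,-0.048],[-1.81,1.63,-3.16,-0.048],[-1.81,1.78,-3.08,-0.048],[-1.81,1.93,-2.99,-0.048],[-1.81,2.07,-2.9,-0.048],[-1.81,2.2,-2.79,-0.048],[-1.81,2.34,-2.68,-0.048]]]
[[[-1.81,2.46,-2.57,-0.048]]]
```

Run:
```python
from h import *
print(bot.get_obs()['grip_width'])
snap('wrist','w2'); p,d,m=snap('scene','s2')
cv2.imwrite('pics/s2_z.png',cv2.resize(p[140:290,200:400,::-1],None,fx=3.5,fy=3.5))
```

```text
43.12180511804504
```

View pics/w2.png

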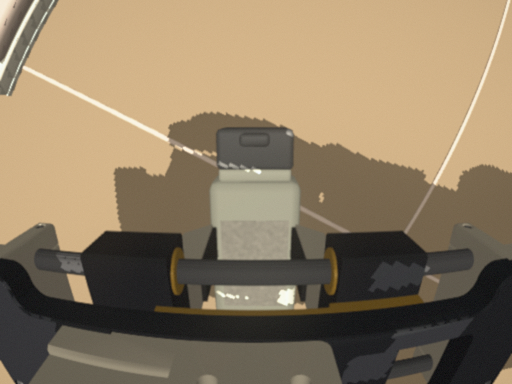

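View pics/s2_z.png

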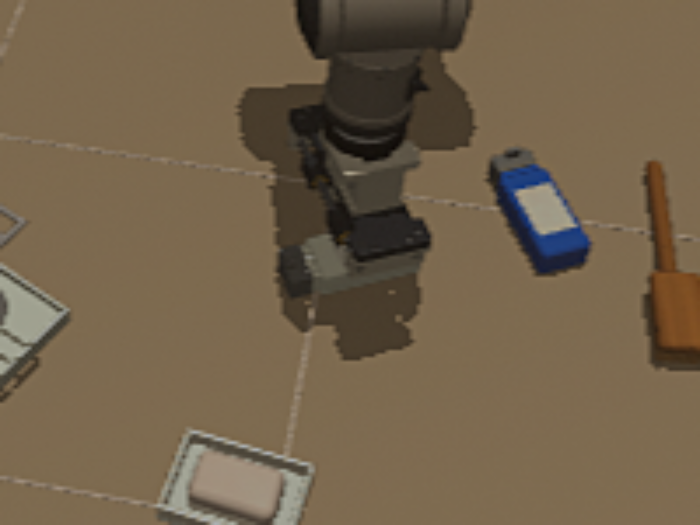

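```bash
python3 -m handwheel '[[[-2.53,-0.12,-0.1,0],[-2.9,0,0,0]]]'
python3 - <<'E'
from h import *
o=bot.get_obs();print(o['grip_width'],o['contact_force'],o['moment'])
snap('wrist','w3'); p,d,m=snap('scene','s3')
cv2.imwrite('pics/s3_z.png',cv2.resize(p[140:290,200:400,::-1],None,fx=3.5,fy=3.5))
E
```

```text
time: 15.07
tool_pos: [506.3, 222.7, 57.2]
tcp_rot: [-2.532, 1.539, -0.478]
contact_force: [0.8, 0.1, 0.3]
grip_width: 21.7
21.6895387446167 [0.82010107 0.06784035 0.32505174] [0.06458858 0.17391066 0.01239981]
```

View pics/w3.png

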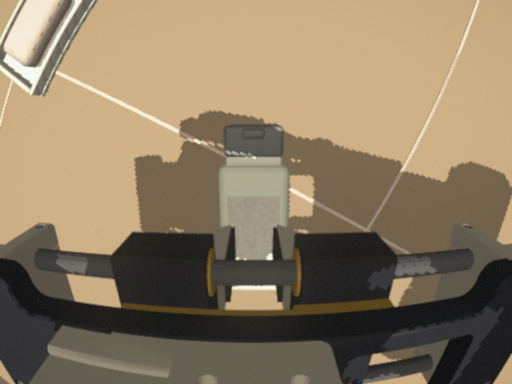

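View pics/s3_z.png

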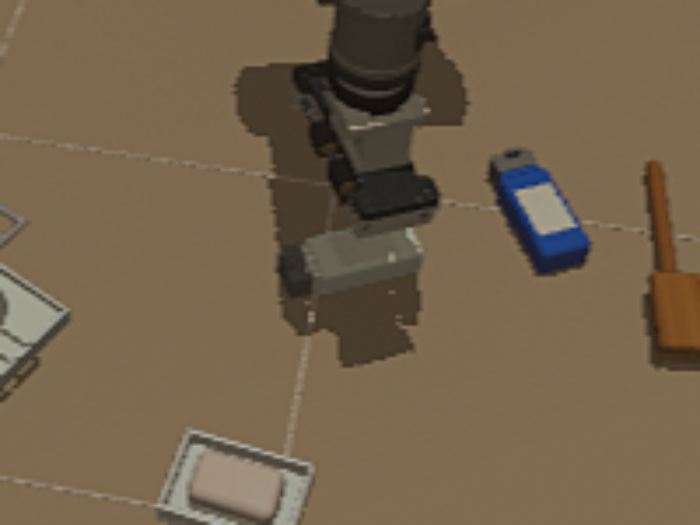

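Run:
```python
from h import *
for n in ('s2','s3'):
    p,d,m=load(n);P=cloud(m,d);ok=d>0
    s=ok&(abs(P[...,0]-508)<110)&(abs(P[...,1]-223)<110)&(P[...,2]>45); Q=P[s]
    print(n,len(Q),'zmin pct',np.round(np.percentile(Q[:,2],[0,1,3,10,20]),1))
    i=np.argsort(Q[:,2])[:8]; print(np.round(Q[i]))
    sb=ok&(abs(P[...,0]-508)<110)&(abs(P[...,1]-223)<110)&(P[...,2]>15)&(P[...,2]<45); B=P[sb]; print('bottle z',np.round(np.percentile(B[:,2],[10,50,90,99])))
# wrist depth cloud
for n in('w2','w3'):
    p,d,m=load(n); v,u=np.mgrid[:384,:512]; ax=u-m['cx'];ay=v-m['cy'];r=np.hypot(ax,ay)+1e-9;th=r/m['fx']
    ok=(d>0)&(th<1.4); k=np.tan(th)*d/r
    c=np.stack([ax*k,ay*k,d],-1);P=c@RR(m).T+m['position']
    for (uu,vv) in [(222,260),(230,290),(290,260),(285,250),(217,240),(256,240),(256,300),(205,260),(308,260),(256,270),(190,240)]: print(n,(uu,vv),np.round(P[vv,uu]),d[vv,uu])
```

```text
s2 4419 zmin pct [ 50.3 109.8 120.4 145.6 196.7]
[[534. 225.  50.]
 [530. 225.  51.]
 [528. 224.  53.]
 [492. 207.  81.]
 [493. 211.  82.]
 [490. 207.  83.]
 [479. 198.  84.]
 [484. 202.  86.]]
bottle z [19. 32. 37. 42.]
s3 4376 zmin pct [ 98.5 169.1 178.2 204.  235.1]
[[501. 217.  98.]
 [523. 220. 100.]
 [505. 214. 102.]
 [505. 211. 103.]
 [498. 207. 103.]
 [532. 224. 106.]
 [504. 214. 106.]
 [504. 217. 107.]]
bottle z [23. 33. 37. 41.]
w2 (222, 260) [527. 201. 117.] 87.332855
w2 (230, 290) [504. 262.  33.] 184.97672
w2 (290, 260) [509. 192. 116.] 87.7283
w2 (285, 250) [487. 220.  33.] 176.57956
w2 (217, 240) [526. 232.  38.] 171.07544
w2 (256, 240) [506. 222.  33.] 175.3622
w2 (256, 300) [485. 261.  33.] 186.13576
w2 (205, 260) [532. 203. 117.] 87.1032
w2 (308, 260) [504. 189. 116.] 87.440414
w2 (256, 270) [517. 197. 120.] 84.39154
w2 (190, 240) [540. 229.  59.] 148.93532
w3 (222, 260) [526. 201. 169.] 87.74689
w3 (230, 290) [511. 232. 133.] 131.86626
w3 (290, 260) [508. 191. 169.] 87.07026
w3 (285, 250) [496. 207. 122.] 137.99213
w3 (217, 240) [526. 222. 111.] 148.48523
w3 (256, 240) [494. 242.  35.] 230.22206
w3 (256, 300) [456. 314.  -0.] 284.61658
w3 (205, 260) [531. 199. 177.] 79.11751
w3 (308, 260) [507. 185. 179.] 76.74037
w3 (256, 270) [516. 197. 173.] 84.3635
w3 (190, 240) [537. 201. 166.] 89.75398
```

Run:
```python
from h import *
for n,tcp in (('s2',(508.3,223,4.6)),('s3',(506.3,222.7,57.2))):
    p,d,m=load(n); x=np.array(m['position'])
    img=cv2.resize(p[140:290,200:400,::-1],None,fx=4,fy=4,interpolation=cv2.INTER_CUBIC)
    for dz,col in ((0,(0,0,255)),(19,(0,255,0)),(66,(255,0,0))):
        c=RR(m).T@(np.array(tcp)+[0,0,dz]-x); u=c[0]/c[2]*m['fx']+m['cx']; v=c[1]/c[2]*m['fy']+m['cy']; print(n,dz,u,v, 'depth',c[2], d[int(v),int(u)])
        cv2.circle(img,(int((u-200)*4),int((v-140)*4)),4,col,-1)
    cv2.imwrite(f'pics/{n}_t.png',img)
```

```text
s2 0 297.3977543647049 216.0813266933431 depth 1468.9317301680046 1426.2708
s2 19 297.78720833690113 212.7550041690844 depth 1454.42829902679 1440.327
s2 66 298.78480946829575 204.23450277357773 depth 1418.5513904143118 1347.9768
s3 0 298.48505281258963 206.24141022960615 depth 1430.083576672563 1461.4827
s3 19 298.89633467348415 202.72298693329066 depth 1415.5801455313483 1387.2683
s3 66 299.95086615337334 193.7017086365272 depth 1379.70323691887 1307.085
```

View pics/s3_t.png

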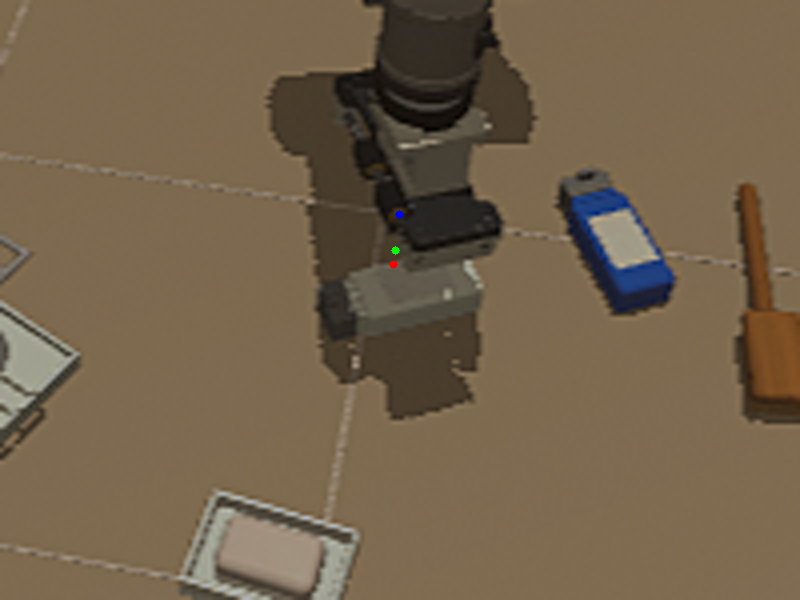

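Run:
```python
from h import *
tc={'w2':(508.3,223,4.6),'w3':(506.3,222.7,57.2)}
for n in('w1','w2','w3'):
    f=load(n);p,d,m=f; v,u=np.mgrid[:384,:512]; ax=u-m['cx'];ay=v-m['cy'];r=np.hypot(ax,ay)+1e-9;th=r/m['fx']
    for kind in ('tan','sin'):
        k=np.tan(th)*d/r; P=np.stack([ax*k,ay*k,d],-1)@RR(m).T+m['position']
    cols=[150,160,170,180,190,200,210,220,225,230,285,290,300,310,320,330,340,350]
    for c in cols:
        z=[(int(P[w,c,2])) for w in range(222,262,4)]; print(n,c,z)
```

```text
w1 150 [0, 1, 170, 175, 181, 186, 189, 194, 200, 238]
w1 160 [0, 164, 169, 175, 180, 182, 187, 191, 192, 239]
w1 170 [-1, 163, 165, 171, 173, 172, 175, 175, 177, 237]
w1 180 [0, 0, 0, -1, 0, 0, 0, 0, 0, 238]
w1 190 [-1, 0, 0, -1, 0, 317, -1, 0, -1, 0]
w1 200 [0, 0, 0, 0, 0, 0, 0, 0, -1, 0]
w1 210 [-1, 0, -1, -1, 0, 0, -1, 0, -1, -1]
w1 220 [0, -1, -2, 0, -2, 0, -1, 0, 0, 0]
w1 225 [0, -1, 0, -1, -1, 0, 0, -1, 0, 0]
w1 230 [31, 31, 30, 31, 0, 0, 0, -1, 0, 0]
w1 285 [0, -1, 0, 0, 0, 0, 0, 0, 0, 0]
w1 290 [-1, 0, 0, -1, -1, 0, 0, -1, 0, 0]
w1 300 [-1, -1, 0, 0, 0, 0, 0, 0, -1, -1]
w1 310 [0, -1, -1, -1, 0, -1, -1, -1, 0, 0]
w1 320 [0, -1, -1, 0, -1, 0, 0, -1, 0, 0]
w1 330 [-1, -2, 0, 1, 0, 0, 163, 164, 165, 239]
w1 340 [-1, 165, 171, 174, 179, 180, 181, 183, 183, 238]
w1 350 [0, 0, 172, 177, 182, 188, 191, 193, 199, 240]
w2 150 [0, -1, 0, 111, 113, 117, 120, 121, 124, 126]
w2 160 [0, 0, 0, 110, 113, 115, 120, 122, 123, 126]
w2 170 [-1, 0, 0, 110, 112, 115, 118, 121, 123, 122]
w2 180 [-1, -1, 0, 109, 109, 109, 109, 114, 114, 116]
w2 190 [0, 0, 0, 51, 56, 61, 67, 71, 75, 78]
w2 200 [0, -1
[... 888 characters left out ...]
 200 [-1, -1, 0, 162, 165, 167, 170, 173, 174, 178]
w3 210 [0, 0, -1, 161, 164, 167, 168, 169, 172, 172]
w3 220 [30, 29, 98, 103, 108, 112, 118, 122, 126, 130]
w3 225 [33, 92, 98, 104, 108, 112, 117, 122, 125, 128]
w3 230 [34, 92, 94, 100, 105, 109, 115, 118, 124, 123]
w3 285 [31, 92, 97, 103, 108, 113, 116, 121, 126, 129]
w3 290 [-1, -1, 97, 104, 109, 112, 116, 122, 125, 131]
w3 300 [248, -1, -1, 161, 163, 168, 169, 172, 172, 172]
w3 310 [-1, -1, 0, 161, 164, 166, 170, 172, 174, 177]
w3 320 [0, 0, -1, 161, 164, 166, 171, 173, 175, 178]
w3 330 [-1, -1, 0, 160, 165, 168, 170, 171, 176, 177]
w3 340 [0, 0, 0, 161, 164, 167, 170, 172, 176, 178]
w3 350 [0, 0, 0, 162, 166, 167, 170, 172, 175, 177]
```

The wrist depth puts the fingertips at z=40 when the reported TCP was 4.6, and at 92 and 163 for TCP 57 and 130. They sit about 35 mm behind the stated TCP, so the jaws shut above the bottle without touching it (33 mm high, unmoved). I'll reopen and go about 35 mm lower.

```bash
python3 st.py; python3 plan.py 508.5,221.6,50 508.5,221.6,-28,0,20
```

```text
t 15.17 q [ 0.29   0.519  1.641 -0.027  0.946  2.964] p [510.7 224.3  62.7] r 557.7 elev of x -87.6 grip 13.7 F [ 0.5 -0.6  0.8]
[[ 0.041 -0.885 -0.464]
 [-0.011 -0.465  0.885]
 [-0.999 -0.031 -0.029]]
5 rows; end [508.4 221.7 -28.1]
[[[1.26,0.36,-0.1,0],[1.95,0.06,0.06,0],[1.95,0.06,0.06,0],[1.95,0.06,0.06,0],[1.95,0.06,0.06,0]]]
```

```bash
python3 -m handwheel '[[[1.2,0.3,-0.1,0],[0,0,0,0],[0,0,0,0],[0,0,0,0],[0,0,0,0],[1.5,0.06,0.06,0],[1.5,0.06,0.06,0]]]' 0.88; python3 -m handwheel '[[[1.6,0.06,0.06,0],[1.6,0.06,0.06,0],[1.6,0.06,0.06,0]]]'; python3 st.py
```

```text
time: 15.75
tool_pos: [506.5, 221.3, 17.1]
tcp_rot: [-2.385, 1.533, -0.33]
contact_force: [0.8, 0.8, -0.1]
grip_width: 55.8
time: 16.0
tool_pos: [504.9, 221.3, -32.0]
tcp_rot: [-2.42, 1.534, -0.365]
contact_force: [6.2, 5.0, 76.0]
grip_width: 75.8
t 16.0 q [ 0.288  0.654  1.724 -0.033  0.735  2.97 ] p [504.9 221.3 -32. ] r 551.3 elev of x -87.9 grip 75.8 F [ 6.2  5.  76. ]
[[ 0.034 -0.885 -0.465]
 [-0.013 -0.465  0.885]
 [-0.999 -0.024 -0.027]]
```

```bash
python3 -m handwheel '[[[-0.7,0,0,0]]]'; python3 st.py
```

```text
time: 16.08
tool_pos: [504.4, 221.2, -26.0]
tcp_rot: [-2.447, 1.536, -0.393]
contact_force: [-0.1, 0.1, 0.4]
grip_width: 79.8
t 16.08 q [ 0.288  0.644  1.72  -0.032  0.75   2.97 ] p [504.4 221.2 -26. ] r 550.8 elev of x -88.0 grip 79.8 F [-0.1  0.1  0.4]
[[ 0.032 -0.885 -0.464]
 [-0.013 -0.465  0.885]
 [-0.999 -0.022 -0.027]]
```

```bash
python3 -m handwheel '[[[0,-0.3,-0.2,0],[0,0,0,0],[0,0,0,0],[0,0,0,0],[0,0,0,0],[0,0,0,0]]]' 0; python3 st.py
```

```text
time: 16.58
tool_pos: [508.0, 220.8, -24.5]
tcp_rot: [-2.429, 1.535, -0.374]
contact_force: [0.5, 0.0, 0.4]
grip_width: 53.7
t 16.58 q [ 0.286  0.645  1.712 -0.032  0.757  2.967] p [508.  220.8 -24.5] r 553.9 elev of x -88.0 grip 53.7 F [0.5 0.  0.4]
[[ 0.033 -0.885 -0.464]
 [-0.013 -0.465  0.885]
 [-0.999 -0.023 -0.027]]
```

Run:
```python
from h import *
from scipy.optimize import least_squares
for n in('scene0','top0'):
    p,d,m=load(n);rgb=p.astype(int)
    v,u=np.mgrid[:384,:512]
    # ray to z=20 plane for every pixel
    r=np.stack([(u-m['cx'])/m['fx'],(v-m['cy'])/m['fy'],np.ones_like(u)],-1)@RR(m).T; pos=np.array(m['position'])
    W=pos+r*((10-pos[2])/r[...,2])[...,None]
    P=cloud(m,d)
    s=(d>0)&(P[...,2]>3)&(P[...,2]<27)&(P[...,1]<-20)&(P[...,1]>-480)&(P[...,0]>420)&(P[...,0]<740)&((rgb.max(-1)-rgb.min(-1))<45)
    Q=P[s]; rr=cv2.minAreaRect(Q[:,:2].astype(np.float32)); print(n,len(Q),np.round(rr[0],1),np.round(rr[1],1),round(rr[2],2))
    # shelf wires z 184..196
    s=(d>0)&(P[...,2]>182)&(P[...,2]<198)&(P[...,1]<-20)&(P[...,0]>420);Q=P[s]; rr=cv2.minAreaRect(Q[:,:2].astype(np.float32)); print(' shelf',len(Q),np.round(rr[0],1),np.round(rr[1],1),round(rr[2],2))
    # disc: grey darker
    s=(abs(W[...,0]-520)<45)&(abs(W[...,1]+343)<45)
    g=rgb.mean(-1); img=p[v[s].min():v[s].max()+1,u[s].min():u[s].max()+1]; cv2.imwrite(f'pics/{n}_d.png',cv2.resize(img[:,:,::-1],None,fx=12,fy=12,interpolation=cv2.INTER_NEAREST)); print(' crop origin',u[s].min(),v[s].min(),img.shape)
```

```text
scene0 2201 [ 580.8 -249.8] [318.  440.4] 0.61
 shelf 701 [ 596.5 -239. ] [404.2  74.6] 63.06
 crop origin 127 184 (22, 32, 3)
top0 3543 [ 579.8 -249.9] [459.5 319.6] 89.97
 shelf 738 [ 595.  -240.8] [403.3  72.1] 63.3
 crop origin 369 194 (25, 25, 3)
```

View pics/top0_d.png

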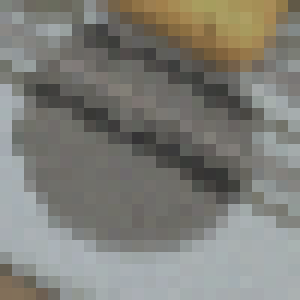

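View pics/scene0_d.png

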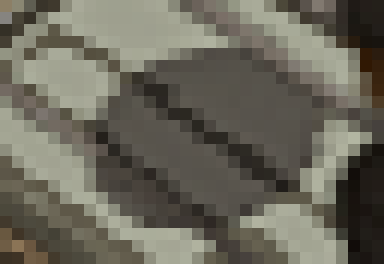

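```bash
python3 - <<'E'
from h import *
p,d,m=load('top0'); print(ray_z(m,379.3,204.5,10))
p,d,m=load('scene0'); print(ray_z(m,144,195,10))
E
cat > cross.py <<'E'
import kin; from kin import *
kin.T=np.array([[0,-1,0],[0,0,-1],[1,0,0.]])
h=np.array([np.cos(.468),-np.sin(.468),0]);up=np.array([0,0,1.])
spot=np.array([524.5,-340.5,0])
x=h*np.cos(.027)+up*np.sin(.027); z=-(up*np.cos(.027)-h*np.sin(.027)); y=np.cross(z,x); Rf=np.stack([x,y,z],1)
lat=np.array([-h[1],h[0],0]) # left
def path(wp,q0,n=12):
    q=np.array(q0)
    for a,b in zip(wp[:-1],wp[1:]):
        for i in range(n+1):
            p=a+(b-a)*i/n; q,e=ik(p,Rf,q)
            if i%3==0: print(np.round(p),np.round(q,2),round(e,3))
F=spot+h*41.5+up*84
if __name__=='__main__':
    print('F',F)
    for q0 in ([-1,1.17,2.35,2.56,1.89,-1.77],[-.9,1,2.3,2.5,1.5,-1.7]): print(ik(F,Rf,q0))
    # stretched horizontally pose
    q0=[-.467,.7,.04,0,.83,1.5]; p0,_=fk(q0); print('p0',p0)
    A=p0-h*60
    path([A,F-h*150+up*200,F-h*150,F],q0)
E
python3 cross.py
```

```text
[ 526.62055605 -336.99856584   10.        ]
[ 524.57198045 -336.82682923   10.        ]
F [ 561.5375995  -359.22074314   84.        ]
(array([-0.91785314,  1.16066782,  2.27273629,  2.67095191,  1.85962207,
       -1.70167126]), np.float64(1.1368683772161604e-14))
(array([-0.91785314,  1.16066782,  2.27273629,  2.67095191,  1.85962207,
       -1.70167126]), np.float64(1.1368683772161604e-14))
p0 [ 898.06072571 -367.23831361  859.56115432]
[ 845. -340.  860.] [-0.47  0.43  0.56 -0.    0.55  1.57] 0.0
[ 740. -328.  716.] [-0.6   0.14  1.28  0.83  0.28  0.76] 1.409
[ 636. -316.  572.] [-0.66  0.01  1.89  2.62  0.41 -1.08] 0.0
[ 532. -304.  428.] [-0.88  0.06  2.34  2.62  0.92 -1.23] 0.0
[ 428. -292.  284.] [-1.34  0.52  2.7   2.23  1.62 -1.63] 0.795
[ 428. -292.  284.] [-1.34  0.52  2.7   2.23  1.62 -1.63] 0.795
[ 428. -292.  234.] [-1.36  0.87  2.7   2.12  1.84 -1.93] 1.394
[ 428. -292.  184.] [-1.33  1.21  2.7   2.04  2.06 -2.24] 0.804
[ 428. -292.  134.] [-1.31  1.43  2.7   2.01  2.18 -2.43] 0.018
[ 428. -292.   84.] [-1.3   1.55  2.61  1.99  2.19 -2.46] 0.0
[ 428. -292.   84.] [-1.3   1.55  2.61  1.99  2.19 -2.46] 0.0
[ 461. -308.   84.] [-1.16  1.4   2.53  2.26  2.17 -2.15] 0.0
[ 495. -325.   84.] [-1.05  1.29  2.45  2.45  2.08 -1.94] 0.0
[ 528. -342.   84.] [-0.98  1.21  2.36  2.58  1.97 -1.8 ] 0.0
[ 562. -359.   84.] [-0.92  1.16  2.27  2.67  1.86 -1.7 ] 0.0
```

```bash
sed -i 's/spot=np.array.*/spot=np.array([526,-338,0])/' cross.py
python3 - <<'E'
from cross import *
D=F-h*75+up*20; 
q0=[-.467,.7,.04,0,.83,1.5]; p0,_=fk(q0); A=p0-h*60
for latm in (0,100,200):
  for zb in (300,450):
    print('---',latm,zb); B=D+up*zb+h*130-lat*latm
    path([A,B,D+up*150,D],q0,8)
E
```

```text
--- 0 300
[ 845. -340.  860.] [-0.47  0.43  0.56 -0.    0.55  1.57] 0.0
[ 757. -356.  689.] [-0.65  0.2   1.37  1.72  0.28 -0.15] 1.873
[ 670. -371.  518.] [-0.72  0.18  1.86  2.65  0.55 -1.13] 0.0
[ 612. -382.  404.] [-0.84  0.29  2.12  2.66  0.93 -1.26] 0.0
[ 569. -360.  348.] [-0.9   0.37  2.29  2.67  1.16 -1.36] 0.0
[ 525. -338.  292.] [-0.98  0.51  2.46  2.63  1.45 -1.49] 0.0
[ 496. -323.  254.] [-1.04  0.68  2.56  2.56  1.68 -1.62] 0.0
[ 496. -323.  198.] [-1.04  0.91  2.56  2.54  1.87 -1.75] 0.0
[ 496. -323.  142.] [-1.04  1.12  2.52  2.5   2.01 -1.86] 0.0
--- 0 450
[ 845. -340.  860.] [-0.47  0.43  0.56 -0.    0.55  1.57] 0.0
[ 757. -356.  745.] [-0.6   0.2   1.16  0.6   0.28  0.98] 0.932
[ 670. -371.  630.] [-0.72  0.08  1.65  2.2   0.31 -0.65] 0.0
[ 612. -382.  554.] [-0.84  0.06  1.89  2.36  0.55 -0.86] 0.0
[ 569. -360.  442.] [-0.9   0.14  2.18  2.56  0.87 -1.16] 0.0
[ 525. -338.  329.] [-0.98  0.38  2.43  2.61  1.31 -1.41] 0.0
[ 496. -323.  254.] [-1.04  0.68  2.56  2.56  1.68 -1.62] 0.0
[ 496. -323.  198.] [-1.04  0.91  2.56  2.54  1.87 -1.75] 0.0
[ 496. -323.  142.] [-
[... 1624 characters left out ...]
2] 0.0
[ 496. -323.  198.] [-1.04  0.91  2.56  2.54  1.87 -1.75] 0.0
[ 496. -323.  142.] [-1.04  1.12  2.52  2.5   2.01 -1.86] 0.0
--- 200 450
[ 845. -340.  860.] [-0.47  0.43  0.56 -0.    0.55  1.57] 0.0
[ 724. -423.  745.] [-0.73  0.2   1.21  1.1   0.29  0.49] 0.0
[ 603. -505.  630.] [-1.04  0.15  1.57  1.84  0.6  -0.31] 0.0
[ 522. -560.  554.] [-1.26  0.21  1.71  1.93  0.86 -0.5 ] 0.0
[ 512. -471.  442.] [-1.21  0.22  2.08  2.22  1.01 -0.93] 0.0
[ 503. -382.  329.] [-1.13  0.39  2.39  2.46  1.31 -1.35] 0.0
[ 496. -323.  254.] [-1.04  0.68  2.56  2.56  1.68 -1.62] 0.0
[ 496. -323.  198.] [-1.04  0.91  2.56  2.54  1.87 -1.75] 0.0
[ 496. -323.  142.] [-1.04  1.12  2.52  2.5   2.01 -1.86] 0.0
```

```bash
python3 plan.py 508,221,0,0,25 535,110,220,-0.17,41 629,-318,420,-0.45,41.5
```

```text
20 rows; end [ 629.1 -317.8  419.9]
[[[-2.45,-0.07,-0.05,0],[-3.11,0.32,-1.67,-0.024],[-3.11,0.36,-1.66,-0.024],[-3.11,0.4,-1.65,-0.024],[-3.11,0.44,-1.64,-0.024],[-3.11,0.48,-1.63,-0.024],[-3.11,0.52,-1.62,-0.024],[-3.11,0.56,-1.6,-0.024]]]
[[[-1.59,1.51,-3.36,-0.037],[-1.59,1.63,-3.3,-0.037],[-1.59,1.75,-3.24,-0.037],[-1.59,1.87,-3.17,-0.037],[-1.59,1.99,-3.1,-0.037],[-1.59,2.1,-3.03,-0.037],[-1.59,2.21,-2.95,-0.037],[-1.59,2.32,-2.86,-0.037]]]
[[[-1.59,2.42,-2.77,-0.037],[-1.59,2.53,-2.68,-0.037],[-1.59,2.62,-2.59,-0.037],[-1.59,2.72,-2.49,-0.037]]]
```

```bash
python3 -m handwheel '[[[-2.45,-0.07,-0.05,0],[-3.11,0.32,-1.67,-0.024],[-3.11,0.36,-1.66,-0.024],[-3.11,0.4,-1.65,-0.024],[-3.11,0.44,-1.64,-0.024],[-3.11,0.48,-1.63,-0.024],[-3.11,0.52,-1.62,-0.024],[-3.11,0.56,-1.6,-0.024]]]'; python3 -m handwheel '[[[-1.59,1.51,-3.36,-0.037],[-1.59,1.63,-3.3,-0.037],[-1.59,1.75,-3.24,-0.037],[-1.59,1.87,-3.17,-0.037],[-1.59,1.99,-3.1,-0.037],[-1.59,2.1,-3.03,-0.037],[-1.59,2.21,-2.95,-0.037],[-1.59,2.32,-2.86,-0.037]]]'; python3 -m handwheel '[[[-1.59,2.42,-2.77,-0.037],[-1.59,2.53,-2.68,-0.037],[-1.59,2.62,-2.59,-0.037],[-1.59,2.72,-2.49,-0.037]]]'; python3 st.py
```

```text
time: 17.25
tool_pos: [534.3, 109.2, 221.3]
tcp_rot: [-2.619, 1.536, -0.395]
contact_force: [1.7, 0.3, -3.3]
grip_width: 54.1
time: 17.92
tool_pos: [597.4, -176.7, 353.4]
tcp_rot: [-2.893, 1.537, -0.373]
contact_force: [0.6, -0.5, -2.9]
grip_width: 53.6
time: 18.25
tool_pos: [626.9, -307.8, 414.8]
tcp_rot: [-3.046, 1.535, -0.395]
contact_force: [1.3, -1.2, -1.3]
grip_width: 54.0
t 18.25 q [-0.569  0.727  0.279  0.007  2.101  1.496] p [ 626.9 -307.8  414.8] r 698.4 elev of x -88.0 grip 54.0 F [ 1.3 -1.2 -1.3]
[[ 0.033 -0.471 -0.881]
 [-0.014 -0.882  0.471]
 [-0.999 -0.003 -0.035]]
```

```bash
python3 -m handwheel '[[[-2,0,-3.6,0],[-2,0,-3.6,0],[-2,0,-3.6,0],[-2,0,-3.6,0],[-2,0,-3.6,0],[-2,0,-3.6,0]]]'; python3 st.py
```

```text
time: 18.75
tool_pos: [675.7, -335.4, 434.3]
tcp_rot: [-3.094, 1.396, -0.442]
contact_force: [-0.6, -0.2, -2.2]
grip_width: 54.2
t 18.75 q [-0.573  0.823  0.036  0.026  2.109  1.503] p [ 675.7 -335.4  434.3] r 754.3 elev of x -80.0 grip 54.2 F [-0.6 -0.2 -2.2]
[[ 0.157 -0.469 -0.869]
 [-0.074 -0.883  0.464]
 [-0.985 -0.008 -0.174]]
```

```bash
python3 -m handwheel '[[[-1,0,-4,0],[-1,0,-4,0],[-1,0,-4,0],[-1,0,-4,0],[-0.5,0,-4.1,0],[-0.5,0,-4.1,0]]]'; python3 st.py
```

```text
time: 19.25
tool_pos: [738.3, -373.5, 420.1]
tcp_rot: [-3.105, 1.243, -0.453]
contact_force: [0.1, 0.4, -3.7]
grip_width: 53.5
t 19.25 q [-0.578  0.862  0.037  0.043  1.917  1.504] p [ 738.3 -373.5  420.1] r 827.4 elev of x -71.2 grip 53.5 F [ 0.1  0.4 -3.7]
[[ 0.289 -0.469 -0.835]
 [-0.141 -0.883  0.447]
 [-0.947 -0.012 -0.322]]
```

```bash
python3 -m handwheel '[[[-1.8,0,-3.7,0],[-1.8,0,-3.7,0],[-1.6,0,-3.8,0],[-1.6,0,-3.8,0],[-1.4,0,-3.9,0],[-1.4,0,-3.9,0],[-1.2,0,-3.9,0],[-1.2,0,-3.9,0]]]'; python3 st.py
```

```text
time: 19.92
tool_pos: [766.4, -395.1, 491.6]
tcp_rot: [-3.111, 1.033, -0.46]
contact_force: [-0.1, -0.6, -2.4]
grip_width: 54.4
t 19.92 q [-0.592  0.804  0.037  0.069  1.766  1.502] p [ 766.4 -395.1  491.6] r 862.2 elev of x -59.2 grip 54.4 F [-0.1 -0.6 -2.4]
[[ 0.459 -0.468 -0.755]
 [-0.228 -0.884  0.409]
 [-0.859 -0.016 -0.512]]
```

```bash
python3 -m handwheel '[[[-1.4,0,-3.9,0],[-1.4,0,-3.9,0],[-1.2,0,-3.9,0],[-1.2,0,-3.9,0],[-1,0,-4,0],[-1,0,-4,0],[-0.8,0,-4,0],[-0.8,0,-4,0]]]'; python3 st.py
```

```text
time: 20.58
tool_pos: [782.0, -408.6, 581.3]
tcp_rot: [-3.115, 0.818, -0.466]
contact_force: [0.6, -0.2, -2.3]
grip_width: 54.0
t 20.58 q [-0.606  0.736  0.037  0.096  1.621  1.499] p [ 782.  -408.6  581.3] r 882.4 elev of x -46.9 grip 54.0 F [ 0.6 -0.2 -2.3]
[[ 0.611 -0.466 -0.64 ]
 [-0.307 -0.884  0.351]
 [-0.73  -0.018 -0.683]]
```

```bash
python3 -m handwheel '[[[-1.2,0,-3.9,0],[-1.2,0,-3.9,0],[-1,0,-4,0],[-1,0,-4,0],[-0.8,0,-4,0],[-0.8,0,-4,0],[-0.6,0,-4.1,0],[-0.6,0,-4.1,0]]]'; python3 st.py
```

```text
time: 21.25
tool_pos: [772.6, -408.6, 691.6]
tcp_rot: [-3.118, 0.607, -0.471]
contact_force: [-0.1, 0.1, -3.0]
grip_width: 53.8
t 21.25 q [-0.625  0.647  0.037  0.127  1.5    1.497] p [ 772.6 -408.6  691.6] r 874.0 elev of x -34.8 grip 53.8 F [-0.1  0.1 -3. ]
[[ 0.732 -0.465 -0.498]
 [-0.372 -0.885  0.279]
 [-0.57  -0.019 -0.821]]
```

```bash
python3 -m handwheel '[[[-0.8,0,-4,0],[-0.8,0,-4,0],[-0.7,0,-4,0],[-0.7,0,-4,0],[-0.6,0,-4.1,0],[-0.6,0,-4.1,0],[-0.5,0,-4.1,0],[-0.5,0,-4.1,0]]]'; python3 st.py
```

```text
time: 21.92
tool_pos: [740.0, -395.7, 810.0]
tcp_rot: [-3.12, 0.401, -0.474]
contact_force: [0.3, 0.1, -2.5]
grip_width: 54.1
t 21.92 q [-0.65   0.546  0.037  0.164  1.396  1.494] p [ 740.  -395.7  810. ] r 839.2 elev of x -23.0 grip 54.1 F [ 0.3  0.1 -2.5]
[[ 0.819 -0.464 -0.337]
 [-0.421 -0.886  0.197]
 [-0.39  -0.02  -0.921]]
```

```bash
python3 -m handwheel '[[[-0.2,0,-4.1,0],[-0.2,0,-4.1,0],[-0.1,0,-4.1,0],[-0.1,0,-4.1,0],[0,0,-4.1,0],[0,0,-4.1,0],[0.2,0,-4.1,0],[0.2,0,-4.1,0]]]'; python3 st.py
```

```text
time: 22.58
tool_pos: [705.3, -381.1, 916.9]
tcp_rot: [-3.121, 0.196, -0.478]
contact_force: [0.0, 0.2, -2.9]
grip_width: 54.0
t 22.58 q [-0.676  0.466  0.037  0.204  1.273  1.492] p [ 705.3 -381.1  916.9] r 801.7 elev of x -11.2 grip 54.0 F [ 0.   0.2 -2.9]
[[ 0.871 -0.463 -0.163]
 [-0.451 -0.886  0.108]
 [-0.195 -0.02  -0.981]]
```

```bash
python3 -m handwheel '[[[0.3,0,-4.1,0],[0.3,0,-4.1,0],[0.3,0,-4.1,0],[0.4,0,-4.1,0],[0.4,0,-4.1,0],[0.4,0,-4.1,0],[0.4,0,-4.1,0],[0.4,0,-4.1,0]]]'; python3 st.py
python3 - <<'E'
from h import *
snap('wrist','w4'); snap('scene','s4')
E
```

```text
time: 23.25
tool_pos: [652.5, -356.6, 1021.1]
tcp_rot: [-3.121, -0.002, -0.481]
contact_force: [-0.5, 0.0, -2.6]
grip_width: 53.9
t 23.25 q [-0.713  0.382  0.037  0.253  1.162  1.489] p [ 652.5 -356.6 1021.1] r 743.6 elev of x 0.1 grip 53.9 F [-0.5  0.  -2.6]
[[ 0.886 -0.463  0.011]
 [-0.463 -0.886  0.017]
 [ 0.002 -0.02  -1.   ]]
```

View pics/w4.png

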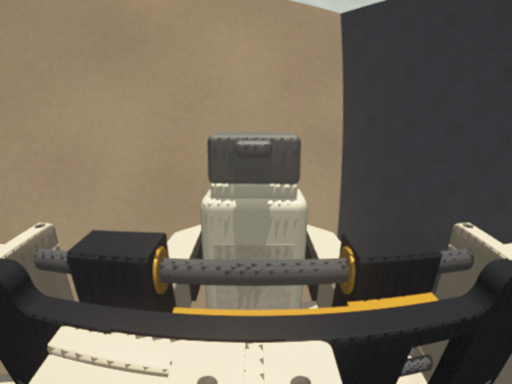

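View pics/s4.png

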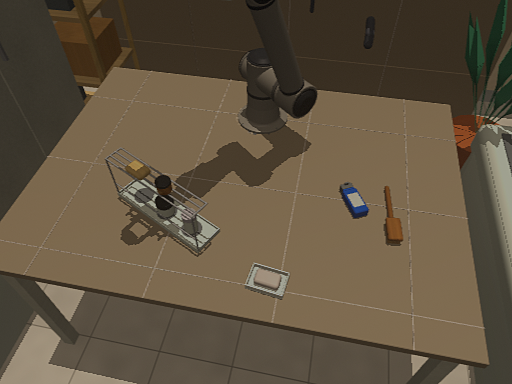

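```bash
cat > wc.py <<'E'
from h import *
def wcloud(n):
    p,d,m=load(n); v,u=np.mgrid[:384,:512]; ax=u-m['cx'];ay=v-m['cy'];r=np.hypot(ax,ay)+1e-9;th=r/m['fx']
    k=np.tan(th)*d/r; return p,d,np.stack([ax*k,ay*k,d],-1)@RR(m).T+m['position']
E
python3 - <<'E'
from wc import *
p,d,P=wcloud('w4')
o=bot.get_obs();R=Ro.from_euler('xyz',o['tcp_rot']).as_matrix();t=np.array(o['tool_pos'])
Q=(P-t)@R  # tool coords
for v in (150,160,170,190,205,215,225,235,245,290,300): print(v,[np.round(Q[v,c],1).tolist() for c in (225,254,285)])
S=Q[200:245,215:295].reshape(-1,3); S=S[np.abs(S[:,0]+58)<14]; c=S.mean(0); n=np.linalg.svd(S-c)[2][2]; n*=-np.sign(n[0]); print(len(S),'plane c',np.round(c,1),'n tool',np.round(n,4),'world',np.round(R@n,4))
E
```

```text
150 [[-53.5, -12.1, -53.6], [-64.4, 1.1, -55.1], [-53.2, 15.3, -53.6]]
160 [[-52.5, -12.3, -48.8], [-52.9, 1.1, -48.8], [-53.4, 15.4, -49.0]]
170 [[-51.8, -12.4, -43.9], [-52.9, 1.2, -44.2], [-52.9, 15.6, -44.2]]
190 [[-52.4, -12.6, -34.4], [-53.2, 1.2, -34.6], [-52.1, 15.9, -34.3]]
205 [[-53.7, -12.7, -27.3], [-53.5, 1.2, -27.3], [-52.9, 16.1, -27.1]]
215 [[-55.2, -12.7, -22.8], [-56.2, 1.2, -23.2], [-55.8, 15.9, -23.0]]
225 [[-55.2, -12.8, -17.6], [-55.5, 1.2, -17.8], [-56.3, 16.0, -18.1]]
235 [[-54.4, -13.1, -12.0], [-57.2, 1.2, -13.3], [-54.8, 16.4, -12.2]]
245 [[-55.8, -13.1, -7.2], [-55.9, 1.2, -7.3], [-55.7, 16.5, -7.1]]
290 [[-55.6, -14.3, 20.1], [-57.7, 1.2, 18.4], [-56.4, 17.7, 19.5]]
300 [[-56.6, -14.5, 26.1], [-57.5, 1.2, 25.2], [-58.8, 17.7, 24.5]]
3592 plane c [-55.2   1.4 -19.2] n tool [-0.9952 -0.0192 -0.0964] world [-0.8745  0.4763  0.0914]
```

```bash
python3 -m handwheel '[[[0.4,0,-4.1,0]]]'; python3 st.py
cat > cross2.py <<'E'
import kin; from kin import *
kin.T=np.array([[0,-1,0],[0,0,-1],[1,0,0.]])
o=bot.get_obs(); R=Ro.from_euler('xyz',o['tcp_rot']).as_matrix()@Ro.from_rotvec([-.02,0,0]).as_matrix(); p=np.array(o['tool_pos'])
h=np.array([R[0,0],R[1,0],0]);h/=np.linalg.norm(h);up=np.array([0,0,1.]);lat=np.array([-h[1],h[0],0])
spot=np.array([526,-338,0]); F=spot+39.4*h+up*87; D=F-75*h+up*22
def path(wp,q,n=10,show=2):
    bad=0;mx=0
    for a,b in zip(wp[:-1],wp[1:]):
        n=int(np.ceil(np.linalg.norm(b-a)/40))
        for i in range(n+1):
            qn,e=ik(a+(b-a)*i/n,R,q); dq=np.abs(qn-q).max(); q=qn; bad=max(bad,e); mx=max(mx,dq)
            if i%show==0: print(np.round(a+(b-a)*i/n),np.round(q,2),round(e,3),'dq',round(dq,2))
    print('bad',bad,'maxdq',mx)
if __name__=='__main__':
    print('F',F,'D',D)
    for latm,zb,hb in ((100,450,130),(150,400,100),(60,450,130)):
        print('==',latm,zb,hb); B=D+up*zb+h*hb-lat*latm
        path([p,B,D+up*130,D],o['joint_positions'],show=4)
E
python3 cross2.py
```

```text
time: 23.43
tool_pos: [646.1, -354.3, 1029.9]
tcp_rot: [-3.12, -0.018, -0.482]
contact_force: [0.8, -0.5, -3.7]
grip_width: 54.0
t 23.43 q [-0.719  0.372  0.04   0.26   1.153  1.489] p [ 646.1 -354.3 1029.9] r 736.9 elev of x 1.0 grip 54.0 F [ 0.8 -0.5 -3.7]
[[ 0.886 -0.463  0.026]
 [-0.463 -0.886  0.01 ]
 [ 0.018 -0.021 -1.   ]]
F [ 560.91608524 -356.25450605   87.        ] D [ 494.45145597 -321.50608083  109.        ]
== 100 450 130
[ 646. -354. 1030.] [-0.72  0.37  0.05  0.26  1.15  1.47] 0.0 dq 0.02
[ 621. -390.  885.] [-0.83  0.05  1.    0.65  0.61  1.02] 0.0 dq 0.15
[ 595. -426.  740.] [-0.94 -0.    1.44  1.35  0.47  0.26] 0.0 dq 0.22
[ 570. -461.  595.] [-1.05  0.06  1.76  1.97  0.62 -0.47] 0.0 dq 0.15
[ 563. -470.  559.] [-1.07  0.1   1.82  2.07  0.69 -0.6 ] 0.0 dq 0.0
[ 533. -404.  417.] [-1.06  0.19  2.21  2.42  0.98 -1.11] 0.0 dq 0.11
[ 502. -338.  275.] [-1.04  0.57  2.51  2.59  1.54 -1.54] 0.0 dq 0.17
[ 494. -322.  239.] [-1.03  0.73  2.57  2.59  1.73 -1.65] 0.0 dq 0.0
[ 494. -322.  109.] [-1.03  1.22  2.49  2.51  2.07 -1.9 ] 0.0 dq 0.1
bad 2.95007655827994e-10 maxdq 0.4
[... 699 characters left out ...]
333721447
== 60 450 130
[ 646. -354. 1030.] [-0.72  0.37  0.05  0.26  1.15  1.47] 0.0 dq 0.02
[ 626. -379.  885.] [-0.8   0.05  1.    0.6   0.59  1.06] 0.0 dq 0.15
[ 607. -404.  740.] [-0.89 -0.02  1.45  1.31  0.42  0.29] 0.0 dq 0.23
[ 587. -429.  595.] [-0.97  0.04  1.79  2.05  0.55 -0.53] 0.0 dq 0.17
[ 582. -435.  559.] [-0.99  0.07  1.85  2.16  0.62 -0.67] 0.0 dq 0.0
[ 543. -385.  417.] [-1.    0.18  2.22  2.49  0.96 -1.15] 0.0 dq 0.1
[ 504. -334.  275.] [-1.02  0.57  2.52  2.6   1.54 -1.54] 0.0 dq 0.17
[ 494. -322.  239.] [-1.03  0.73  2.57  2.59  1.73 -1.65] 0.0 dq 0.0
[ 494. -322.  109.] [-1.03  1.22  2.49  2.51  2.07 -1.9 ] 0.0 dq 0.1
bad 3.751665644813329e-12 maxdq 0.4094586006660778
```

```bash
python3 plan.py 608,-396,881,-0.02,35 514,-501,509,0,36
```

```text
17 rows; end [ 513.6 -500.5  509.3]
[[[-0.34,1.15,2.95,-0.004],[-0.34,1.14,2.95,-0.004],[-0.34,1.13,2.96,-0.004],[-0.34,1.12,2.96,-0.004],[-0.34,1.11,2.97,-0.004],[-0.35,1.14,3.09,0],[-0.35,1.14,3.09,0],[-0.35,1.14,3.09,0]]]
[[[-0.35,1.14,3.09,0],[-0.35,1.14,3.09,0],[-0.35,1.14,3.09,0],[-0.35,1.14,3.09,0],[-0.35,1.14,3.09,0],[-0.35,1.14,3.09,0],[-0.35,1.14,3.09,0],[-0.35,1.14,3.09,0]]]
[[[-0.35,1.14,3.09,0]]]
```

```bash
python3 -m handwheel '[[[-0.34,1.15,2.95,-0.004],[-0.34,1.14,2.95,-0.004],[-0.34,1.13,2.96,-0.004],[-0.34,1.12,2.96,-0.004],[-0.34,1.11,2.97,-0.004],[-0.35,1.14,3.09,0],[-0.35,1.14,3.09,0],[-0.35,1.14,3.09,0]]]'; python3 st.py;  python3 plan.py 514,-501,509,0,36
```

```text
time: 24.1
tool_pos: [593.1, -414.7, 821.9]
tcp_rot: [3.141, -0.023, -0.477]
contact_force: [0.7, -0.1, -1.5]
grip_width: 54.0
t 24.1 q [-0.936 -0.003  1.228  1.003  0.553  0.654] p [ 593.1 -414.7  821.9] r 723.7 elev of x 1.3 grip 54.0 F [ 0.7 -0.1 -1.5]
[[ 0.888 -0.459  0.02 ]
 [-0.459 -0.888 -0.011]
 [ 0.023  0.    -1.   ]]
10 rows; end [ 513.7 -500.9  509.2]
[[[-0.38,1.13,3.12,0],[-0.38,1.13,3.12,0],[-0.38,1.13,3.12,0],[-0.38,1.13,3.12,0],[-0.38,1.13,3.12,0],[-0.38,1.13,3.12,0],[-0.38,1.13,3.12,0],[-0.38,1.13,3.12,0]]]
[[[-0.38,1.13,3.12,0],[-0.38,1.13,3.12,0]]]
```

```bash
python3 -m handwheel '[[[-0.38,1.13,3.12,0],[-0.38,1.13,3.12,0],[-0.38,1.13,3.12,0],[-0.38,1.13,3.12,0],[-0.38,1.13,3.12,0],[-0.38,1.13,3.12,0],[-0.38,1.13,3.12,0],[-0.38,1.13,3.12,0]]]'; python3 -m handwheel '[[[-0.38,1.13,3.12,0],[-0.38,1.13,3.12,0]]]';python3 st.py;  python3 plan.py 494,-322,250,0,36
```

```text
time: 24.77
tool_pos: [529.6, -484.3, 571.5]
tcp_rot: [3.14, -0.021, -0.479]
contact_force: [0.8, -0.3, -3.4]
grip_width: 54.0
time: 24.93
tool_pos: [513.8, -501.6, 508.9]
tcp_rot: [3.14, -0.021, -0.478]
contact_force: [0.6, -0.8, -2.2]
grip_width: 54.3
t 24.93 q [-1.228  0.152  1.915  2.064  0.885 -0.686] p [ 513.8 -501.6  508.9] r 718.0 elev of x 1.2 grip 54.3 F [ 0.6 -0.8 -2.2]
[[ 0.888 -0.46   0.018]
 [-0.46  -0.888 -0.011]
 [ 0.021  0.001 -1.   ]]
9 rows; end [ 494.  -322.4  250.1]
[[[-1.17,-1.67,2.85,0],[-1.17,-1.67,2.85,0],[-1.17,-1.67,2.85,0],[-1.17,-1.67,2.85,0],[-1.17,-1.67,2.85,0],[-1.17,-1.67,2.85,0],[-1.17,-1.67,2.85,0],[-1.17,-1.67,2.85,0]]]
[[[-1.17,-1.67,2.85,0]]]
```

```bash
python3 -m handwheel '[[[-1.17,-1.67,2.85,0],[-1.17,-1.67,2.85,0],[-1.17,-1.67,2.85,0],[-1.17,-1.67,2.85,0],[-1.17,-1.67,2.85,0],[-1.17,-1.67,2.85,0],[-1.17,-1.67,2.85,0],[-1.17,-1.67,2.85,0]]]'; python3 -m handwheel '[[[-1.17,-1.67,2.85,0]]]';python3 st.py;  python3 plan.py 494,-322,112,0,30
python3 - <<'E'
from wc import *
o=bot.get_obs();R=Ro.from_euler('xyz',o['tcp_rot']).as_matrix();t=np.array(o['tool_pos'])
snap('wrist','w5'); pS,dS,mS=snap('scene','s5')
cv2.imwrite('pics/s5_z.png',cv2.resize(pS[90:270,70:300,::-1],None,fx=3.4,fy=3.4,interpolation=cv2.INTER_CUBIC))
p,d,P=wcloud('w5'); Q=P
for v in (130,136,140,150,170,205,215,245,290,300): print(v,np.round(P[v,254],1),np.round((P[v,254]-t)@R,1))
E
```

```text
time: 25.6
tool_pos: [496.8, -341.3, 279.7]
tcp_rot: [3.138, -0.021, -0.477]
contact_force: [1.4, -0.5, -4.2]
grip_width: 54.2
time: 25.68
tool_pos: [494.7, -321.6, 251.0]
tcp_rot: [3.138, -0.021, -0.477]
contact_force: [0.8, 0.1, -3.7]
grip_width: 54.0
t 25.68 q [-1.039  0.682  2.569  2.576  1.685 -1.633] p [ 494.7 -321.6  251. ] r 590.0 elev of x 1.2 grip 54.0 F [ 0.8  0.1 -3.7]
[[ 0.888 -0.459  0.017]
 [-0.459 -0.888 -0.013]
 [ 0.021  0.004 -1.   ]]
5 rows; end [ 493.9 -321.8  112. ]
[[[-0.07,0,2.78,0],[-0.07,0,2.78,0],[-0.07,0,2.78,0],[-0.07,0,2.78,0],[-0.07,0,2.78,0]]]
130 [ 2342.4 -1280.4   223.4] [2080.6    3.1   71.7]
136 [ 445.7 -296.5  312. ] [-53.7   0.4 -62.1]
140 [ 440.7 -293.9  310.5] [-59.4   0.4 -60.8]
150 [ 435.7 -291.4  306.7] [-65.    0.4 -57. ]
170 [ 444.5 -296.   296.3] [-55.4   0.5 -46.4]
205 [ 443.7 -295.7  279.6] [-56.6   0.5 -29.8]
215 [ 442.2 -294.9  275.2] [-58.3   0.5 -25.3]
245 [ 442.  -294.9  259.6] [-58.9   0.5  -9.9]
290 [ 442.  -295.1  233.2] [-59.3   0.6  16.6]
300 [ 441.2 -294.7  227.2] [-60.3   0.6  22.5]
```

View pics/s5_z.png

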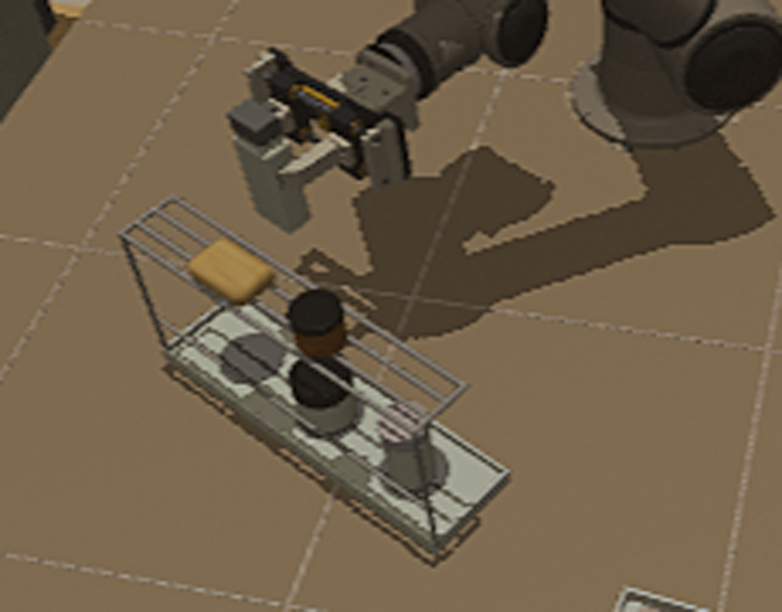

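View pics/w5.png

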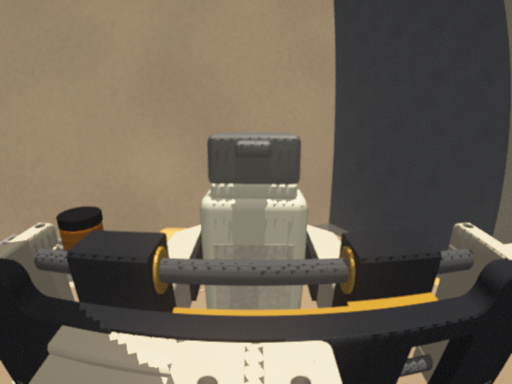

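```bash
python3 -m handwheel '[[[-0.07,0,2.8,0],[-0.07,0,2.8,0],[-0.07,0,2.8,0],[-0.07,0,2.8,0],[-0.07,0,2.6,0]]]';python3 st.py;  python3 plan.py 563,-357,112,0,20 563,-357,90,0,8
```

```text
time: 26.2
tool_pos: [495.2, -322.7, 113.1]
tcp_rot: [3.138, -0.024, -0.475]
contact_force: [0.4, -0.3, -2.9]
grip_width: 53.8
t 26.2 q [-1.042  1.21   2.491  2.489  2.058 -1.902] p [ 495.2 -322.7  113.1] r 591.1 elev of x 1.4 grip 53.8 F [ 0.4 -0.3 -2.9]
[[ 0.889 -0.458  0.02 ]
 [-0.457 -0.889 -0.014]
 [ 0.024  0.003 -1.   ]]
7 rows; end [ 563.  -356.9   89.9]
[[[1.9,-0.01,0.07,0],[1.9,-0.01,0.07,0],[1.9,-0.01,0.07,0],[1.9,-0.01,0.07,0],[-0.02,-0.01,0.74,0],[-0.02,-0.01,0.74,0],[-0.02,-0.01,0.74,0]]]
```

```bash
python3 -m handwheel '[[[1.9,0,0.07,0],[1.9,0,0.07,0],[1.9,0,0.07,0],[1.9,0,0.07,0],[0,0,0,0]]]';python3 st.py
python3 - <<'E'
from wc import *
o=bot.get_obs();t=np.array(o['tool_pos'])
snap('wrist','w6'); pS,dS,mS=snap('scene','s6')
cv2.imwrite('pics/s6_z.png',cv2.resize(pS[120:270,80:280,::-1],None,fx=3.8,fy=3.8,interpolation=cv2.INTER_CUBIC))
p,d,P=wcloud('w6')
for v in (136,150,170,215,245,290,300): print(v,np.round(P[v,254],1))
E
```

```text
time: 26.62
tool_pos: [565.3, -358.6, 116.0]
tcp_rot: [3.137, -0.029, -0.474]
contact_force: [-0.7, 0.2, -2.6]
grip_width: 54.0
t 26.62 q [-0.904  1.073  2.299  2.699  1.809 -1.673] p [ 565.3 -358.6  116. ] r 669.4 elev of x 1.7 grip 54.0 F [-0.7  0.2 -2.6]
[[ 0.889 -0.457  0.024]
 [-0.457 -0.89  -0.017]
 [ 0.029  0.004 -1.   ]]
136 [ 515.8 -333.4  176.5]
150 [ 506.  -328.4  171.1]
170 [ 514.9 -333.   160.7]
215 [ 513.3 -332.4  139.4]
245 [ 511.6 -331.6  124.5]
290 [ 512.7 -332.3   97.6]
300 [ 512.4 -332.2   91.4]
```

View pics/s6_z.png

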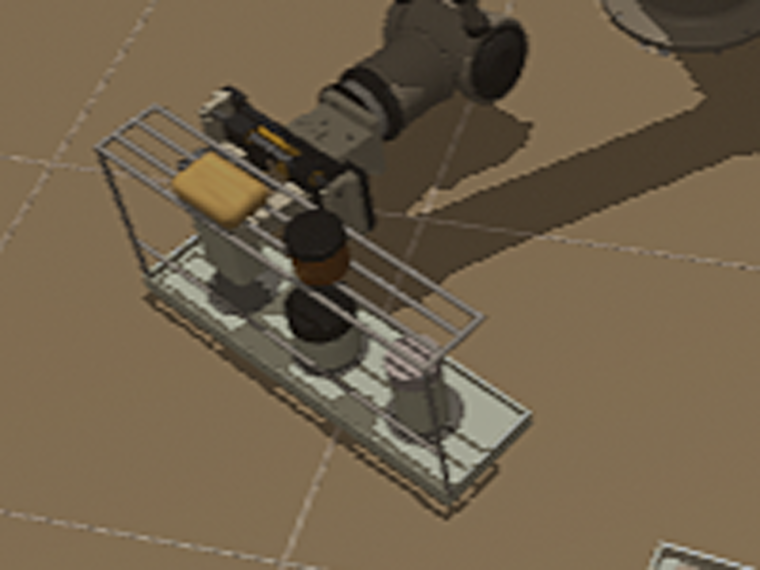

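View pics/w6.png

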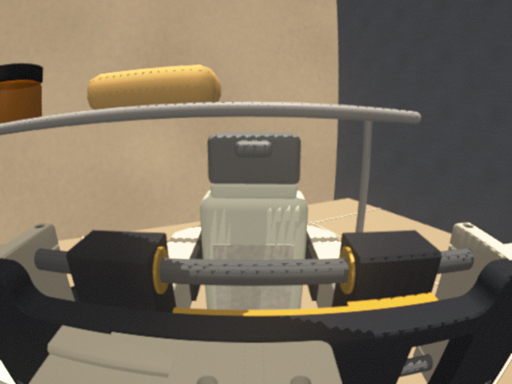

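```bash
python3 - <<'E'
from wc import *
p,d,P=wcloud('w6')
s=(d>0)&(abs(P[...,2]-190)<9)&(d<330); s[:95]=0;s[135:]=0
Q=P[s]; print(len(Q)); 
# fit line of front wire
v,Vt=Q[:,:2].mean(0),np.linalg.svd(Q[:,:2]-Q[:,:2].mean(0))[2][0]; print('mean',v,'az',np.degrees(np.arctan2(Vt[1],Vt[0])),'z',np.median(Q[:,2]))
yaw=np.radians(-26.9); ex=np.array([np.cos(yaw),np.sin(yaw)]); print('wire front x along ex',np.percentile(Q[:,:2]@ex,[5,50,95]),'bottle axis along ex',np.array([527,-339.5])@ex,'spot',np.array([526,-338])@ex)
E
python3 plan.py 563.5,-357.2,91,0,9
```

```text
7454
mean [ 533.26037095 -305.75539302] az -119.70726630353134 z 189.56145357317152
wire front x along ex [603.83811791 605.53245053 652.06253166] bottle axis along ex 623.5788819132981 spot 622.0084323197251
3 rows; end [ 563.5 -357.3   91.1]
[[[-0.01,-0,0.8,0],[-0.01,-0,0.8,0],[-0.01,-0,0.8,0]]]
```

```bash
python3 -m handwheel '[[[-0.05,0,0.8,0],[-0.05,0,0.8,0],[-0.05,0,0.7,0]]]';python3 -m handwheel '[[[0,0,0.2,0],[0,0,0.1,0]]]'; python3 st.py
```

```text
time: 26.97
tool_pos: [560.9, -356.2, 88.8]
tcp_rot: [3.141, -0.021, -0.476]
contact_force: [-0.4, 0.2, -1.8]
grip_width: 53.8
time: 27.13
tool_pos: [561.1, -356.0, 85.7]
tcp_rot: [-3.142, -0.021, -0.476]
contact_force: [-0.4, 0.5, 0.3]
grip_width: 54.0
t 27.13 q [-0.908  1.155  2.284  2.689  1.861 -1.699] p [ 561.1 -356.    85.7] r 664.5 elev of x 1.2 grip 54.0 F [-0.4  0.5  0.3]
[[ 0.889 -0.458  0.019]
 [-0.458 -0.889 -0.01 ]
 [ 0.021 -0.    -1.   ]]
```

```bash
python3 -m handwheel '[[[0.15,0,-0.15,0],[0.2,0,0,0],[0,0,0.15,0],[0,0,0.05,0]]]'; python3 st.py
python3 - <<'E'
from wc import *
p=snap('wrist','w7'); p,d,P=wcloud('w7')
for v in (136,150,170,215,245,290,300): print(v,np.round(P[v,254],1))
E
```

```text
time: 27.47
tool_pos: [564.8, -357.4, 86.5]
tcp_rot: [3.141, -0.023, -0.475]
contact_force: [-0.5, 0.3, -3.1]
grip_width: 53.9
t 27.47 q [-0.902  1.149  2.275  2.696  1.849 -1.692] p [ 564.8 -357.4   86.5] r 668.4 elev of x 1.3 grip 53.9 F [-0.5  0.3 -3.1]
[[ 0.889 -0.457  0.02 ]
 [-0.457 -0.889 -0.011]
 [ 0.023  0.001 -1.   ]]
136 [ 515.7 -332.6  147.3]
150 [ 504.9 -327.1  142.1]
170 [ 514.5 -332.   131.6]
215 [ 512.4 -331.1  110.4]
245 [ 512.6 -331.2   94.7]
290 [ 513.  -331.5   67.9]
300 [ 511.9 -331.    62.2]
```

```bash
python3 -m handwheel '[[[-0.12,0,0.15,0],[0,0,0.1,0]]]'; python3 -m handwheel '[[[0,0,0,0],[0,0,0,0],[0,0,0,0],[0,0,0,0]]]' 0.78; python3 st.py
python3 - <<'E'
from wc import *
snap('wrist','w8'); p,d,P=wcloud('w8')
for v in (136,150,170,215,245,290,300): print(v,np.round(P[v,254],1))
E
```

```text
time: 27.68
tool_pos: [563.8, -356.9, 85.7]
tcp_rot: [3.14, -0.027, -0.475]
contact_force: [-0.3, 2.4, 6.2]
grip_width: 53.9
time: 28.02
tool_pos: [563.5, -357.0, 83.8]
tcp_rot: [3.141, -0.022, -0.475]
contact_force: [0.2, -0.4, 0.1]
grip_width: 70.9
t 28.02 q [-0.904  1.157  2.275  2.693  1.857 -1.696] p [ 563.5 -357.    83.8] r 667.1 elev of x 1.3 grip 70.9 F [ 0.2 -0.4  0.1]
[[ 0.889 -0.458  0.02 ]
 [-0.458 -0.889 -0.011]
 [ 0.022  0.001 -1.   ]]
136 [ 510.6 -330.2  144.9]
150 [ 504.7 -327.2  139.4]
170 [ 512.  -330.9  129.2]
215 [ 510.5 -330.2  108. ]
245 [ 511.6 -330.9   91.9]
290 [ 509.7 -330.    66.7]
300 [ 510.8 -330.5   59.4]
```

View pics/w8.png

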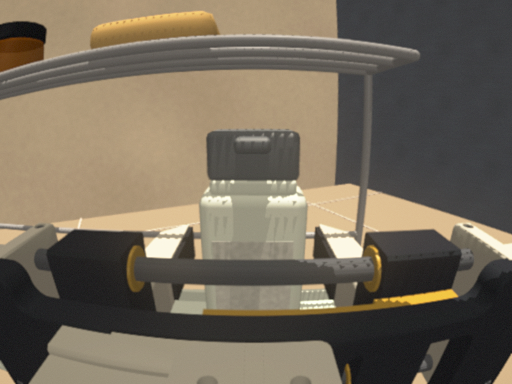

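```bash
python3 -m handwheel '[[[-1.5,0,-0.03,0],[-2.5,0,-0.05,0],[-3,0,-0.07,0],[-3,0,-0.07,0],[-3,0,-0.07,0]]]' 0.82; python3 st.py
python3 - <<'E'
from wc import *
snap('wrist','w9'); pS,dS,mS=snap('scene','s9')
cv2.imwrite('pics/s9_z.png',cv2.resize(pS[120:310,80:420,::-1],None,fx=2.3,fy=2.3,interpolation=cv2.INTER_CUBIC))
for l in ('bottle','lip','spot_right'): print(l,[(np.round(r['point'],1),round(r['conf'],2)) for r in bot.spot_point('wrist',l)[:2]])
p,d,P=wcloud('w9')
s=(d>0)&(np.hypot(P[...,0]-526,P[...,1]+338)<45)&(P[...,2]>25)&(P[...,2]<100);s[:, :150]=0
Q=P[s]; h=np.array([.889,-.457]); f=Q[:,:2]@h; k=f<np.percentile(f,5)+8; G=Q[k]; c=G.mean(0); n=np.linalg.svd(G-c,full_matrices=False)[2][2]; n*=np.sign(n[0]); print(len(G),'face centre',np.round(c,1),'normal az',np.degrees(np.arctan2(n[1],n[0])),'elev',np.degrees(np.arcsin(n[2])), 'axis',np.round(c[:2]+17*n[:2],1))
E
```

```text
time: 28.48
tool_pos: [451.5, -298.5, 84.3]
tcp_rot: [3.139, -0.023, -0.473]
contact_force: [-0.9, 1.0, -2.1]
grip_width: 75.2
t 28.48 q [-1.181  1.45   2.567  2.196  2.212 -2.246] p [ 451.5 -298.5   84.3] r 541.3 elev of x 1.3 grip 75.2 F [-0.9  1.  -2.1]
[[ 0.89  -0.456  0.019]
 [-0.456 -0.89  -0.013]
 [ 0.023  0.002 -1.   ]]
bottle [(array([257.3, 262.1]), 0.6)]
lip [(array([256.5, 130.8]), 0.86)]
spot_right []
4321 face centre [ 511.6 -330.1   64.1] normal az -28.288603638748764 elev 0.13578392613742402 axis [ 526.6 -338.1]
```

View pics/w9.png

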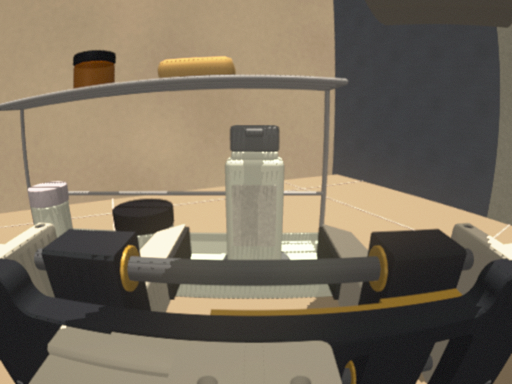

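View pics/s9_z.png

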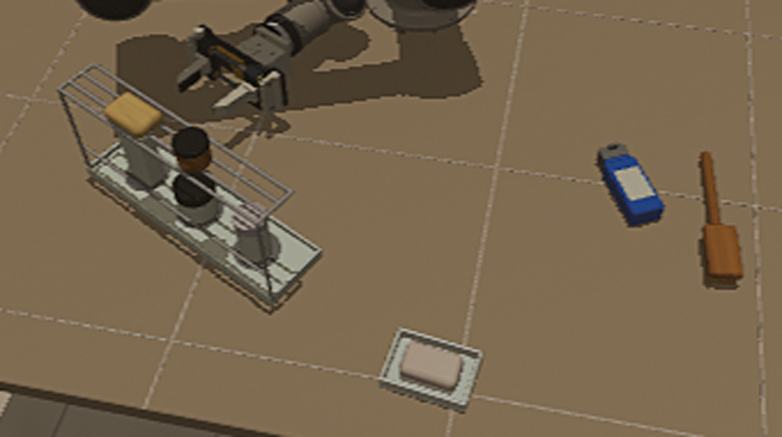

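The bottle stands upright in the right place with its lip at wrist pixel (256,131) facing front. Its axis is at (526.6, -338.1), against a place centre of about (526, -338). It leans about 0.1° and is about 1° off square. The gripper is clear of everything and the jars, dish and brush have not moved, so I'm handing the job in.

```bash
python3 -c "
from plant import bot
print(bot.close_job()); print(bot.get_obs()['time'])"
```

```text
the job is handed in; nothing more can be done
None
the job is handed in; nothing more can be done
```

The white bottle now stands upright in the right-hand place, the free one, under the wire shelf with its lip facing the rack's front. The gripper has let go and backed off about 12 cm. I handed the job in at about 28.7 s of the 40 s.

**How it was done:** The moves allow a turn only about the tool's own axis. To stand the bottle up I used the way the tool tilts when the arm is pushed past its reach. I gripped the bottle lying down, tilted the tool to level far out, then lowered the bottle in front of the shelf and slid it in from there.

**Last checks:**
- **Position:** the bottle's axis measured (526.6, -338.1) mm, against about (526, -338) for the centre of the place.
- **Upright and square:** it leans about 0.1° and is about 1.5° off square to the rack.
- **Other things:** in the last scene picture the jars, brush, soap dish and blue bottle looked unmoved.

**What failed or disagreed:**
- **First grasp missed:** the fingertips sit about 35 mm behind the reported tool point, so the jaws closed above the bottle without touching it.
- **Hard touch on the deck:** on the second, lower try the fingertips pressed briefly on the deck. The reading was 76 N at the wrist, under the 120 N limit, and I backed off at once.
- **Time lost:** a test of the tilt before the grasp, and undoing it, took about 8 s.

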